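Pack a lens kit for the courier and start its shock recorder

TASK

Pack every article of the enlarger kit that stands on the bench (of a large black lens, a lens jar, a loupe and a white film canister three or all four are out) upright in the transit case: one to a bay, against the notch at the bay's far end, and fill the rest of its bay with the one packing block that leaves it no room to shift, pressed fully down with its notch towards the article. When all is packed, take the marker from its holder, press the recorder's recessed start button fully in with the marker's end, and stand the marker in its holder again. Leave the notebook and the two bottles behind the work where they are.

Things in the scene. Friction and masses are not known exactly. Their poses are not given: they have to be found in the camera images.
- case: the open base of a wooden transit case, 114 (x) x 370 (y) x 26 mm, fixed; its 58 mm high lift-off lid lies upturned 58 mm behind it. Origin: centre of the underside; +x to the lid (away from the robot). Floor 6 mm thick; walls and 6 mm dividers stand 20 mm above it, tops rounded. Four open bays at y = -144, -72, 0 and +72 mm; the space at y = +144 mm holds the shock recorder, its top 36 mm above the bench
- bay_a (a point): centre of the floor (6 mm above the bench) of the right-hand (case y = -144 mm) bay, half-way between near wall and notch bottom; axes as the case's. Every bay is 66 mm wide (y), from a near wall at x = -49 mm to the bottom of a fixed 120 degree V notch at x = +49 mm (notch 11 mm deep, 38 mm wide, full wall height, top bevelled). Any article may go in any bay
- bay_b (a point): centre of the floor (6 mm above the bench) of the second (case y = -72 mm) bay, half-way between near wall and notch bottom; axes as the case's. Every bay is 66 mm wide (y), from a near wall at x = -49 mm to the bottom of a fixed 120 degree V notch at x = +49 mm (notch 11 mm deep, 38 mm wide, full wall height, top bevelled). Any article may go in any bay
- bay_c (a point): centre of the floor (6 mm above the bench) of the third (case y = 0) bay, half-way between near wall and notch bottom; axes as the case's. Every bay is 66 mm wide (y), from a near wall at x = -49 mm to the bottom of a fixed 120 degree V notch at x = +49 mm (notch 11 mm deep, 38 mm wide, full wall height, top bevelled). Any article may go in any bay
- bay_d (a point): centre of the floor (6 mm above the bench) of the fourth (case y = +72 mm) bay, half-way between near wall and notch bottom; axes as the case's. Every bay is 66 mm wide (y), from a near wall at x = -49 mm to the bottom of a fixed 120 degree V notch at x = +49 mm (notch 11 mm deep, 38 mm wide, full wall height, top bevelled). Any article may go in any bay
- start_button (a joint): travel of the recorder's start button, m: 0 out, 0.005 fully in; it springs back, 1.4 N to start, 4.9 N fully in; pressed counts from 0.0035
- button_face (a point): centre of the start button's round face (17 mm across) when it is out; the face lies 7 mm below the recorder's top at the bottom of a round well 22 mm across; fixed to the case, z up
- holder_hole (a point): centre of the mouth of the marker's hole, on top of the fixed dark wooden block (56 x 56 x 50 mm); the hole is 20 mm across and 42 mm deep, its floor 8 mm above the bench
- marker_c (a point): centre (half-way along) of a felt marker, 122 mm long, that stands in the holder cap down; body 14 mm square-ish at the top, flats along its own x and z; its own +y points up along it to the tail
- marker_end (a point): centre of the marker's lower end (the cap, 15 mm across), 61 mm from marker_c along its own -y
- lens_c (a point): centre of a large black enlarging lens, a drum 60 mm across and 50 mm high, standing on its mount, z up; may be absent
- jar_c (a point): centre of a small lens in a clear screw jar: 51 mm across, black cap 54 mm across over the top 12 mm, 42 mm high, z up; may be absent
- loupe_c (a point): centre of a film loupe, clear foot 40 mm and black top 42 mm across (top from 22 mm up), 48 mm high, z up; may be absent
- can_c (a point): centre of a white film canister, 31 mm across, its grey cap 34 mm across over the top 7 mm, 51 mm high, z up; may be absent
- block_lens_c (a point): centre of the large lens's packing block, 36 (x) x 62 (y) x 76 mm high: cork body 40 mm high, flat back at -x, V notch (as the bays') at +x; wooden finger grip 24 (y) x 25 (x) mm on top, 40 to 76 mm up. Point: half-way up, midway between back and notch bottom (24.7 mm apart). In a bay, notch to its article, 4 to 7 mm play remains; their centres are then 47 to 53 mm apart
- block_jar_c (a point): centre of the lens jar's packing block, 43 (x) x 62 (y) x 76 mm high: cork body 40 mm high, flat back at -x, V notch (as the bays') at +x; wooden finger grip 24 (y) x 32 (x) mm on top, 40 to 76 mm up. Point: half-way up, midway between back and notch bottom (31.6 mm apart). In a bay, notch to its article, 4 to 7 mm play remains; their centres are then 47 to 53 mm apart
- block_loupe_c (a point): centre of the loupe's packing block, 56 (x) x 62 (y) x 76 mm high: cork body 40 mm high, flat back at -x, V notch (as the bays') at +x; wooden finger grip 24 (y) x 40 (x) mm on top, 40 to 76 mm up. Point: half-way up, midway between back and notch bottom (45.5 mm apart). In a bay, notch to its article, 4 to 7 mm play remains; their centres are then 47 to 53 mm apart
- block_can_c (a point): centre of the film canister's packing block, 66 (x) x 62 (y) x 76 mm high: cork body 40 mm high, flat back at -x, V notch (as the bays') at +x; wooden finger grip 24 (y) x 40 (x) mm on top, 40 to 76 mm up. Point: half-way up, midway between back and notch bottom (55.2 mm apart). In a bay, notch to its article, 4 to 7 mm play remains; their centres are then 47 to 53 mm apart
- notebook: bystander: dark red notebook, 152 x 110 x 13 mm, origin under its centre
- small_bottle: bystander: black bottle with screw cap, 47 x 56 mm, 158 mm high, origin under its centre
- dropper: bystander: small orange dropper bottle, 32 mm across, 96 mm high, origin under its centre
Things that resemble listed ones, but are neither listed nor needed, are in the scene too. Leave any green or yellow look-alike of the part that bears can_c alone.

How it is judged:
By the outcome, as a careful person would: the job done as asked, in the order asked, and still so for the second after the job is handed in, with the robot touching nothing.
Of lens, jar, loupe, can only 3 to 4 are there at a start; the rules pass over those that are not, and their reading is None.
At some moment in a run one of lens, jar, block_jar, block_loupe, block_can may be knocked a few centimetres aside while the robot is not near it.
It also fails if it takes over 210 s, if anything falls off the work surface, if the arm or the gripper's body presses on something with over 40 N, if the wrist force passes 120 N, or if a joint passes its speed limit or range.

ROBOT

A 6-joint arm with a two-finger parallel gripper is mounted at the origin on a cart in front of the work surface, level with it; the furniture and walls round the work are solid. World frame = base frame: x ahead of the robot, y to its left, z up, the work surface at z = 0. Lengths are in m, angles in rad, forces in N, time in s.
With the tool pointing down it reaches from about 0.35 to 0.775 m from the base axis. Payload 5.5 kg.
Tool frame: the origin (TCP) lies on the centre line of the jaws, within the pads' length; the fingertips stand 11 mm ahead of it and the grasp point (between the pads) lies 8 mm behind it; z points along the fingers, y is the line along which they close (so a half turn about z gives the same grasp; the last joint's range is limited). The gripper opens to 85 mm and grips with 20 to 120 N. Pads are 22 mm wide; open, the fingers measure 114 mm over their backs; the gripper's body (76 mm by 85 mm) begins 54 mm behind the grasp point. The pads swing forward as they close: fully open they stand 13 mm farther back than shut.
Start: joints at [-1.459, 0.313, 0.046, 1.304, 0, 1.431], TCP at [0.143, -0.557, 0.242] pointing down, gripper open.
Joint ranges: [-2.76, 2.76], [-0.86, 1.69], [-1.03, 1.26], [-2.2, 2.34], [-1.47, 1.5], [-3.14, 3.14]. Speed limits (rad/s): [2.57, 2.57, 3.14, 3.14, 3.14, 3.14].

INTERFACE

Orientations are given as a unit quaternion [w, x, y, z].
In Python, from workcell import get_state, eyes, env gives the robot as it stands.
- The arm moves only by the shell command python3 -m inch 'ROWS' [OPENING] [FORCE]. ROWS is JSON, one flat list of numbers, 4 for each row, row after row: the shift along the tool's x, y, z in cm, then the turn about the tool's z in rad. A call has exactly 5 rows; each row shifts and turns the commanded pose from where the row before left it, along the tool's axes as they then stand; what a row does not reach is not made up. A row lasts 1/12 s, in which the tool goes at most 41.7 mm and 7.16 degrees, less where a joint would pass 70% of its speed; a pose out of reach is approached as far as the arm can. A call is refused whole if a number of a shift passes 4.17 or a number of a turn 0.125, either way. A call with a gripper value outside its range is refused whole. OPENING is the opening, from -1 (shut) to 1 (fully open), set as the call begins (- or left out, the last holds). The fingers move at their own pace and stop on an object; FORCE is the grip in N (left out, the last holds). Time passes only in rows, so rows that do not move let the fingers close, or fill a call up. It gives the time, the measured TCP pose, the force, the opening and the grip force at its end, in the units of the state.
- get_state(): the state, without advancing time (a new reading comes with each control period).
- eyes.read_camera(name): name is "scene" or "top" or "wrist"; returns the picture (480x640x3 uint8, red, green, blue); there is no depth.
- eyes.camera_info(name): a dict with "fovy" (degrees; the focal length in pixels is half the picture's height over the tangent of half this angle, whatever the lens; pixels are square), "cx", "cy" (the principal point, pixels), "xyz" and "orientation" of the camera in the world. Camera axes: x right, y down, z forward; pixel columns grow to the right and rows downward; lengths in m; the calibration is good to about 2 mm. A picture is of the moment at which its call begins: read the wrist's pose just before it. camera_info takes no time and is no camera call; for the wrist camera it gives the pose at the moment of the call.
- env.hand_in(): hands the job in; it is judged then, once.
The state is a dict: "clock": time; "joint_pos": joint angles; "qvel": joint speeds; "tau": joint torques, N m; "tcp_pos": TCP position; "orientation": TCP orientation; "wrist_force": force on the tool from outside, world axes, zero at the start; "ft_torque": the same for the moment, N m; "finger_gap": finger opening in m; "grip_force": force on a finger pad.
Only numpy, scipy, OpenCV 4.12 (cv2) and the standard library are available. Lean on these libraries where they do the work, as an engineer would, in place of code of your own. Each camera call takes 0.05 s, during which the arm holds its last target. There are 200 camera calls.

## Working session

There is one attempt and no reset: what is moved stays moved. The work goes in short steps, Python scripts to look and compute and a shell command to move; the robot and the scene stay as the last step left them, time stands still between calls to the robot, and variables do not carry over. Pictures are saved under pics/ and viewed, at most 14 in all, crops included, and the job is handed in when it is done.

```bash
ls; mkdir -p pics; python3 - <<'E'
from workcell import get_state, eyes, env
import cv2
s=get_state(); print(s)
for n in ("scene","top","wrist"):
    print(n, eyes.camera_info(n))
for n in ("scene","top"):
    cv2.imwrite(f"pics/{n}0.png", eyes.read_camera(n)[:,:,::-1])
E
```

```text
pics
{'clock': 0.0, 'joint_pos': array([-1.45861186e+00,  3.14003089e-01,  4.49357609e-02,  1.30359548e+00,
        2.13905372e-05,  1.43119416e+00]), 'qvel': array([ 0.00108998, -0.00049372, -0.00033349,  0.00031046,  0.0002843 ,
       -0.00044137]), 'tau': array([ 4.53309749e-04, -4.80632758e+01,  2.98531115e+01,  1.92594709e-02,
       -1.80918769e-04, -1.87982494e-05]), 'tcp_pos': array([ 0.14319039, -0.55635988,  0.24138966]), 'orientation': array([-9.33005127e-04,  9.92085467e-01,  1.25560964e-01,  2.34874959e-05]), 'wrist_force': array([-0.22767331,  0.37856872,  0.27223786]), 'ft_torque': array([-0.05313447, -0.00329657, -0.0517074 ]), 'grip_force': 0.0, 'finger_gap': 0.08561650496480971}
scene {'fovy': 42.7219497671033, 'cx': 323.14267077633724, 'cy': 237.71397772256415, 'xyz': array([-0.4027743 ,  0.81541811,  0.89669784]), 'orientation': array([ 0.20481338, -0.38488879,  0.78700426, -0.43650474])}
top {'fovy': 45.617122370055384, 'cx': 323.76779937821993, 'cy': 236.4171902711472, 'xyz': array([ 0.34858308, -0.00308513,  1.46045344]), 'orientation': array([-0.06429797,  0.70630602, -0.70161163,  0.06883823])}
wrist {'fovy': 63.135004118618134, 'cx': 321.0132314739518, 'cy': 236.21923330584775, 'xyz': array([ 0.21651012, -0.53650946,  0.37303181]), 'orientation': array([ 0.11916793,  0.78112254, -0.60569277, -0.0937169 ])}
```

```bash
python3 - <<'E'
import cv2
im=cv2.imread("pics/top0.png"); print(im.shape)
cv2.imwrite("pics/top0b.png", cv2.resize(im,(800,600),interpolation=cv2.INTER_CUBIC))
E
```

```text
(480, 640, 3)
```

View pics/top0b.png

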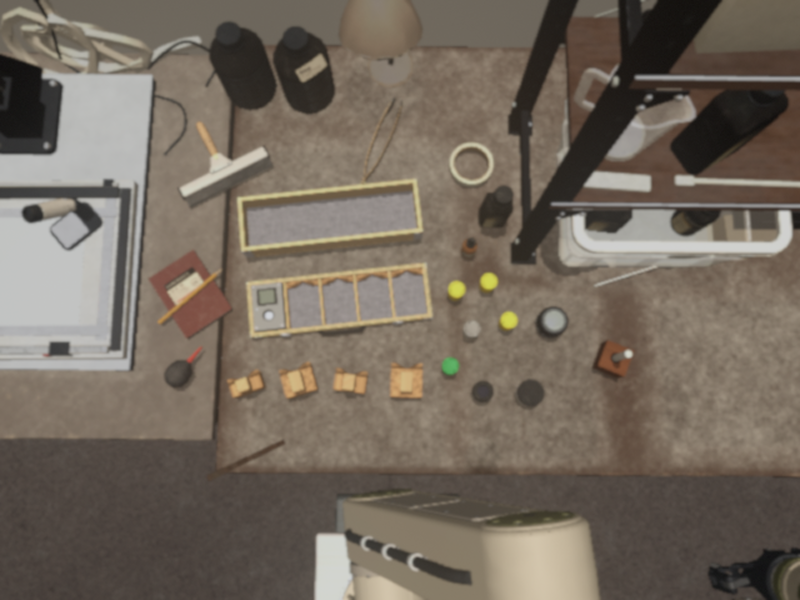

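View pics/scene0.png

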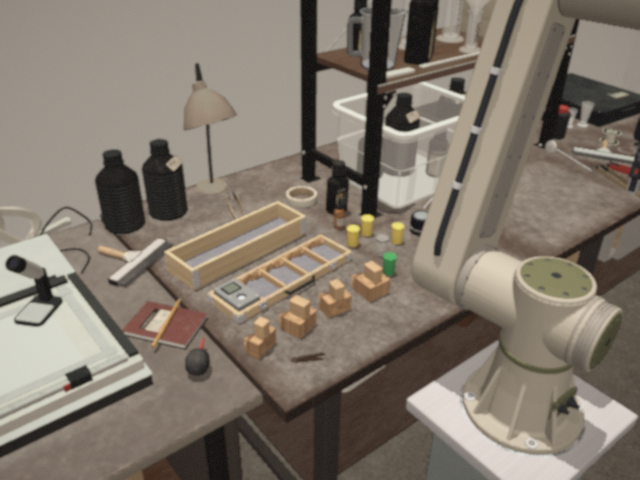

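The top view (800x600) shows the case around (338,300), with the recorder at its left, and four packing blocks at (246,385), (298,381), (350,382) and (406,382). The marker holder is at (615,358). Candidates:
- **Can:** grey-white cap at (472,329). The yellow look-alikes are at (456,289), (489,281) and (509,320), and the green one is at (450,366).
- **Loupe:** small black disc at (483,392).
- **Jar:** black disc at (530,393).
- **Lens:** large disc at (553,321).

Next I'll take one enlarged crop to check these.

```bash
cat > h.py <<'E'
import numpy as np, cv2
from scipy.spatial.transform import Rotation as R
from workcell import get_state, eyes, env
def cam(n):
    c=eyes.camera_info(n); q=c["orientation"]
    return dict(f=240/np.tan(np.radians(c["fovy"]/2)),cx=c["cx"],cy=c["cy"],p=np.array(c["xyz"]),R=R.from_quat([q[1],q[2],q[3],q[0]]).as_matrix())
def ray(c,u,v,z):
    d=c["R"]@np.array([(u-c["cx"])/c["f"],(v-c["cy"])/c["f"],1]); return c["p"]+d*(z-c["p"][2])/d[2]
def proj(c,P):
    q=c["R"].T@(np.asarray(P,float)-c["p"]); return np.array([c["cx"]+c["f"]*q[0]/q[2],c["cy"]+c["f"]*q[1]/q[2]])
def toolR():
    q=get_state()["orientation"]; return R.from_quat([q[1],q[2],q[3],q[0]])
def go(x,y,z,yaw=None):
    """print tool-axis shift (cm) to world target, and turn so that tool y axis points along yaw (mod pi)"""
    s=get_state(); r=toolR(); M=r.as_matrix()
    d=M.T@(np.array([x,y,z])-s["tcp_pos"])*100
    t=0
    cur=np.arctan2(M[1,1],M[0,1])
    if yaw is not None:
        t=-((yaw-cur+np.pi/2)%np.pi-np.pi/2)  # tool z down
    print("t%.2f tcp"%s["clock"],s["tcp_pos"].round(4),"j6 %.2f"%s["joint_pos"][5],"yaw %.3f"%cur,"shift",d.round(2),"turn %.3f"%t, "tilt",M[:,2].round(3))
    return d,t
E
python3 - <<'E'
from h import *
im=cv2.imread("pics/top0.png"); c=cam("top")
a=im[205:335,185:385]; b=im[205:335,345:545]
f=lambda a:cv2.resize(a,None,fx=4,fy=4,interpolation=cv2.INTER_CUBIC)
cv2.imwrite("pics/c1.png",f(a)); cv2.imwrite("pics/c2.png",f(b))
E
```

```text
(no output)
```

View pics/c1.png

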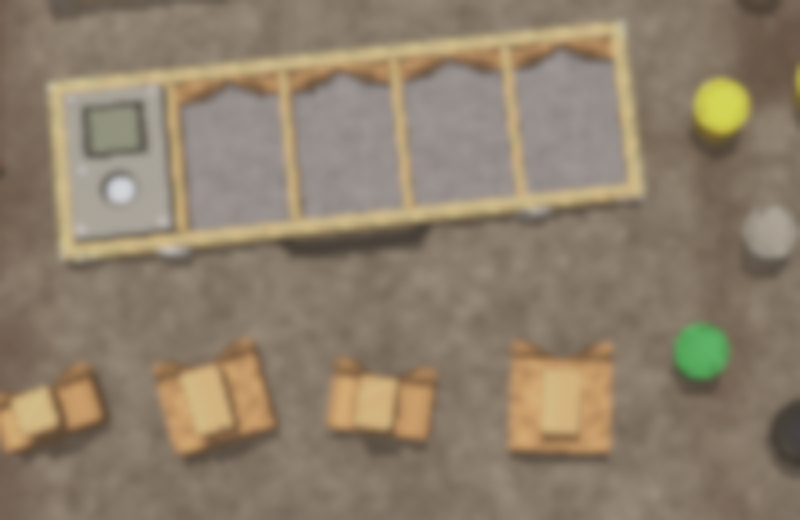

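View pics/c2.png

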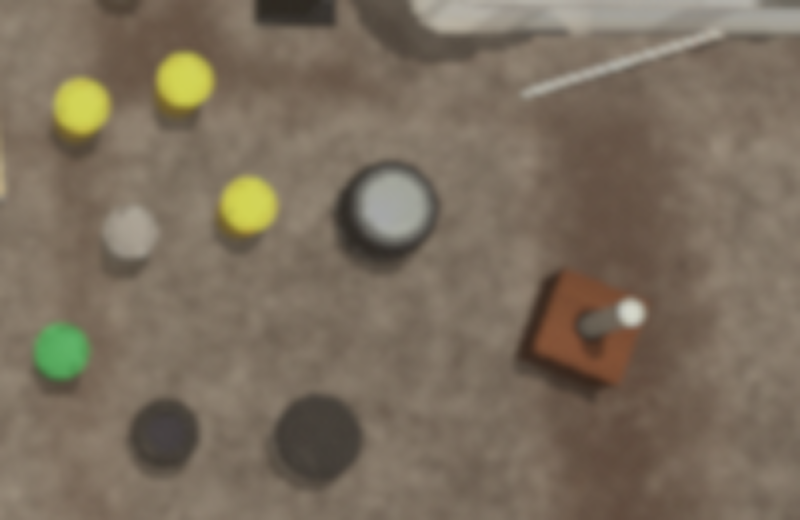

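The crops confirm the choices. Block depths from left to right come out at about 36, 56, 43 and 66 mm, so they are lens, loupe, jar and can. The disc diameters also match: lens about 60 mm, jar 54 mm, loupe 42 mm, and the grey-capped white can 34 mm. All four articles are out.

```bash
python3 - <<'E'
from h import *
c=cam("top")
A=lambda p,z:ray(c,185+p[0]/4,205+p[1]/4,z)
B=lambda p,z:ray(c,345+p[0]/4,205+p[1]/4,z)
cor=[A(p,.026)[:2] for p in [(50,84),(622,23),(640,196),(62,258)]]
print("case corners",np.round(cor,4),"centre",np.mean(cor,0).round(4), [np.linalg.norm(cor[i]-cor[(i+1)%4]).round(3) for i in range(4)])
e=(cor[0]-cor[1])+(cor[3]-cor[2]); print("case y axis dir",e,"yaw of x axis",np.arctan2(e[1],e[0])-np.pi/2)
print("button",A((120,189),.029))
for n,p,z in [("can",(130,233),.051),("lens",(392,206),.05),("loupe",(164,431),.048),("jar",(318,437),.042),("marker top",(631,312),None),]:
    if z: q=B(p,z); print(n,q.round(4),np.hypot(q[0],q[1]).round(3))
print("holder", np.mean([B(p,.05) for p in [(566,268),(645,300),(615,385),(530,345)]],0), "mtop",B((631,312),.13), "entry",B((593,326),.05))
for n,p in [("lensb",(34,412)),("loupeb",(207,400)),("jarb",(376,402)),("canb",(560,402))]:
    q=A(p,.076); print(n,q.round(4),np.hypot(q[0],q[1]).round(3))
E
```

```text
case corners [[ 0.6472  0.3124]
 [ 0.6901 -0.0543]
 [ 0.5772 -0.0658]
 [ 0.535   0.2995]] centre [0.6124 0.1229] [np.float64(0.369), np.float64(0.114), np.float64(0.368), np.float64(0.113)]
case y axis dir [-0.08520823  0.73197339] yaw of x axis 0.11588733790770922
button [0.57886728 0.26417325 0.029     ]
can [ 0.5504 -0.1458  0.051 ] 0.569
lens [ 0.5688 -0.3101  0.05  ] 0.648
loupe [ 0.4282 -0.1655  0.048 ] 0.459
jar [ 0.4255 -0.2613  0.042 ] 0.499
holder [ 0.49543874 -0.42997964  0.05      ] mtop [ 0.49451205 -0.43076795  0.13      ] entry [ 0.49442332 -0.43241357  0.05      ]
lensb [0.435  0.3014 0.076 ] 0.529
loupeb [0.4429 0.1976 0.076 ] 0.485
jarb [0.4423 0.0958 0.076 ] 0.453
canb [ 0.4431 -0.0152  0.076 ] 0.443
```

```bash
for i in 1 2 3; do python3 -m inch '[0,0,0,-0.0957,0,0,0,-0.0957,0,0,0,-0.0957,0,0,0,-0.0957,0,0,0,-0.0957]' 1 40; done
python3 - <<'E'
from h import *
go(0.5688,-0.3101,0.2,0.116)
E
```

```text
clock: 0.52
tcp_pos: [0.1432, -0.5566, 0.2418]
orientation: [-0.001, 0.933, 0.359, 0.0]
wrist_force: [-0.2, -0.1, -0.5]
finger_gap: 0.0856
grip_force: 0.0
clock: 0.93
tcp_pos: [0.1432, -0.5566, 0.2418]
orientation: [-0.0, 0.822, 0.57, 0.0]
wrist_force: [-0.1, 0.3, -0.1]
finger_gap: 0.0855
grip_force: 0.0
clock: 1.35
tcp_pos: [0.1432, -0.5566, 0.2418]
orientation: [-0.0, 0.663, 0.749, 0.0]
wrist_force: [0.2, -0.1, -0.9]
finger_gap: 0.0857
grip_force: 0.0
t1.35 tcp [ 0.1432 -0.5566  0.2418] j6 -0.01 yaw 0.121 shift [19.32 45.23  4.2 ] turn 0.005 tilt [-0.     0.001 -1.   ]
```

```bash
for i in 1 2 3; do python3 -m inch '[1.29,3.01,0.2,0,1.29,3.01,0.2,0,1.29,3.01,0.2,0,1.29,3.01,0.2,0,1.29,3.01,0.2,0]' >/dev/null; done;  python3 -m inch '[0,0,0,0.005,0,0,0,0,0,0,0,0,0,0,0,0,0,0,0,0]'
python3 - <<'E'
from h import *
go(0.5688,-0.3101,0.036,0.116)
c=cam("wrist"); im=eyes.read_camera("wrist")
for n,P in dict(lens=(0.5688,-0.3101,.05),jar=(.4255,-.2613,.042),can=(.5504,-.1458,.051),loupe=(.4282,-.1655,.048)).items(): 
    p=proj(c,P); print(n,p); cv2.circle(im,tuple(int(v) for v in p),3,(255,0,0),-1)
cv2.imwrite("pics/w1.png",im[:,:,::-1])
E
```

```text
clock: 3.02
tcp_pos: [0.5682, -0.3131, 0.2125]
orientation: [-0.0, 0.667, 0.745, -0.0]
wrist_force: [1.2, -0.5, 0.4]
finger_gap: 0.0856
grip_force: 0.0
t3.02 tcp [ 0.5682 -0.3131  0.2125] j6 0.83 yaw 0.110 shift [ 0.29  0.09 17.65] turn -0.006 tilt [-0. -0. -1.]
lens [323.38988761 214.68753097]
jar [139.70033954 128.56159238]
can [323.33309994 -33.18065184]
loupe [135.56201544 -20.54495476]
```

View pics/w1.png

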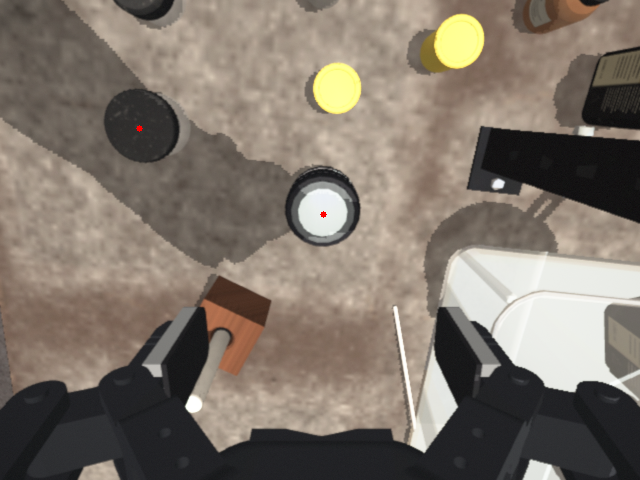

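The red marks, projected from the top-view estimates, fall on the lens (323,212) and the jar (142,125) to within about 2 mm. That confirms the lens, so I'll grasp it now.

```bash
python3 -m inch '[0.06,0.02,3.65,0,0.06,0.02,3.65,0,0.06,0.02,3.65,0,0.06,0.02,3.65,0,0.05,0.01,3.65,0]' >/dev/null; python3 -m inch '[0,0,0,0,0,0,0,0,0,0,0,0,0,0,0,0,0,0,0,0]' >/dev/null;python3 -m inch '[0,0,0,0,0,0,0,0,0,0,0,0,0,0,0,0,0,0,0,0]' -1 40 >/dev/null;python3 -m inch '[0,0,0,0,0,0,0,0,0,0,0,0,0,0,0,0,0,0,0,0]';  python3 -m inch '[0,0,-2,0,0,0,-2,0,0,0,-3,0,0,0,-3,0,0,0,-2,0]'
python3 - <<'E'
from h import *
go(0.5688,-0.3101,0.036,0.116)
a=0.116; X=np.array([np.cos(a),np.sin(a)]); Y=np.array([-X[1],X[0]]); C=np.array([.6124,.1229])
q=C+.0725*Y+0.013*X
print(q); go(*q,.16,.116)
E
```

```text
clock: 4.73
tcp_pos: [0.5703, -0.3098, 0.0315]
orientation: [0.001, 0.667, 0.745, -0.0]
wrist_force: [-1.6, -0.4, 5.8]
finger_gap: 0.0583
grip_force: 43.7
clock: 5.15
tcp_pos: [0.5703, -0.3095, 0.1526]
orientation: [0.001, 0.667, 0.745, 0.0]
wrist_force: [1.3, -0.4, -2.4]
finger_gap: 0.0587
grip_force: 44.2
t5.15 tcp [ 0.5703 -0.3095  0.1526] j6 0.84 yaw 0.112 shift [-0.03 -0.17 11.66] turn -0.004 tilt [ 0.002 -0.001 -1.   ]
[0.61692148 0.19641739]
t5.15 tcp [ 0.5703 -0.3095  0.1526] j6 0.84 yaw 0.112 shift [49.75 10.28 -0.8 ] turn -0.004 tilt [ 0.002 -0.001 -1.   ]
```

```bash
for i in 1 2 3; do python3 -m inch '[3.32,0.68,0,0,3.32,0.68,0,0,3.32,0.68,0,0,3.32,0.68,0,0,3.31,0.69,0,0]' >/dev/null; done;  python3 -m inch '[0,0,0,-0.004,0,0,0,0,0,0,0,0,0,0,0,0,0,0,0,0]'
cat >> h.py <<'E'
CA=0.116; CC=np.array([.6124,.1229])
def case(x,y,z=0):
    X=np.array([np.cos(CA),np.sin(CA)]); return np.r_[CC+x*X+y*np.array([-X[1],X[0]]),z]
E
python3 - <<'E'
from h import *
go(*case(.013,.072,.036),.116)
c=cam("wrist"); im=eyes.read_camera("wrist").copy()
for y in (-185,-105,-33,39,105,111,179,185):
  for x in (-57,57):
    p=proj(c,case(x/1e3,y/1e3,.026)); cv2.drawMarker(im,tuple(int(round(v)) for v in p),(255,0,0),cv2.MARKER_CROSS,12,1)
p=proj(c,[.5789,.2642,.029]); print(p); cv2.drawMarker(im,tuple(int(round(v)) for v in p),(0,255,0),cv2.MARKER_CROSS,8,1)
cv2.imwrite("pics/w2.png",im[:,:,::-1])
E
```

```text
clock: 6.82
tcp_pos: [0.616, 0.1954, 0.1497]
orientation: [-0.0, 0.666, 0.746, -0.0]
wrist_force: [1.6, 0.3, -2.4]
finger_gap: 0.0581
grip_force: 44.1
t6.82 tcp [0.616  0.1954 0.1497] j6 1.64 yaw 0.114 shift [ 0.04  0.11 11.37] turn -0.002 tilt [-0. -0. -1.]
[275.63715818 122.33755019]
```

View pics/w2.png

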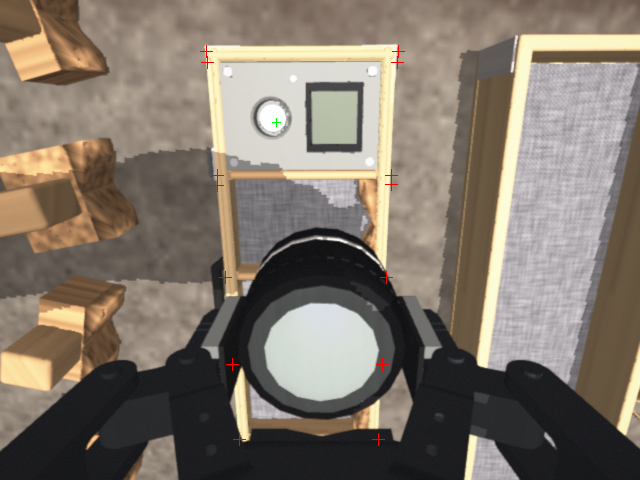

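The wrist view shows the case edges matching in x. The divider and recorder edge sit about 5 px (3 mm) further along +y than predicted, while the lens itself read +1.7 mm by the same camera. I'll apply a +1 mm shift in case y and lower gently.

```bash
sed -i 's/^CA=0.116; CC=.*/CA=0.116; CC=np.array([.6123,.1239])/' h.py
python3 -m inch '[0.14,0.1,2,0,0,0,2,0,0,0,2,0,0,0,2,0,0,0,0.5,0]' >/dev/null; python3 -m inch '[0,0,0.4,0,0,0,0.4,0,0,0,0.4,0,0,0,0.4,0,0,0,0.4,0]' ; python3 -m inch '[0,0,0.2,0,0,0,0.2,0,0,0,0.1,0,0,0,0,0,0,0,0,0]'
python3 - <<'E'
from h import *
go(*case(.013,.072,.0375),.116)
E
```

```text
clock: 7.7
tcp_pos: [0.6176, 0.1983, 0.0455]
orientation: [0.001, 0.665, 0.747, 0.001]
wrist_force: [0.4, -0.2, -2.0]
finger_gap: 0.0583
grip_force: 44.1
clock: 8.12
tcp_pos: [0.617, 0.1983, 0.0399]
orientation: [0.0, 0.665, 0.747, 0.0]
wrist_force: [0.1, 0.0, -2.1]
finger_gap: 0.0581
grip_force: 44.1
t8.12 tcp [0.617  0.1983 0.0399] j6 1.64 yaw 0.116 shift [-0.13 -0.02  0.24] turn -0.000 tilt [ 0. -0. -1.]
```

```bash
python3 -m inch '[-0.1,0,0.1,0,0,0,0.12,0,0,0.1,0,0,0,0.1,0,0,0,0,0,0]' ; python3 -m inch '[0,0.1,0,0,0,0.1,0,0,0,0,0,0,0,0,0,0,0,0,0,0]'
python3 - <<'E'
from h import *
go(*case(.0144,.072,.0375),.116)
E
```

```text
clock: 8.53
tcp_pos: [0.6186, 0.1974, 0.0377]
orientation: [-0.0, 0.665, 0.747, -0.0]
wrist_force: [-2.6, -0.7, 1.6]
finger_gap: 0.0581
grip_force: 44.4
clock: 8.95
tcp_pos: [0.6187, 0.1974, 0.0377]
orientation: [-0.001, 0.665, 0.747, -0.002]
wrist_force: [-7.6, -1.1, 5.2]
finger_gap: 0.058
grip_force: 45.0
t8.95 tcp [0.6187 0.1974 0.0377] j6 1.64 yaw 0.116 shift [-0.03 -0.05  0.02] turn -0.000 tilt [-0.004 -0.001 -1.   ]
```

The lens met the notch at case x of about +14.9 mm against an expected 14.4, so the case pose is good to about half a millimetre. Next I release it, rise, and go for the jar.

```bash
python3 -m inch '[0,-0.1,0,0,0,0,0,0,0,0,0,0,0,0,0,0,0,0,0,0]' 1 >/dev/null; python3 -m inch '[0,0,0,0,0,0,0,0,0,0,-1,0,0,0,-3,0,0,0,-3,0]'; python3 -m inch '[0,0,-3,0,0,0,-2,0,0,0,0,0,0,0,0,0,0,0,0,0]'
python3 - <<'E'
from h import *
go(.426,-.260,.15,.116)
E
```

```text
clock: 9.78
tcp_pos: [0.6186, 0.1973, 0.1072]
orientation: [-0.001, 0.665, 0.747, -0.002]
wrist_force: [0.5, 1.3, 0.4]
finger_gap: 0.0854
grip_force: 0.0
clock: 10.2
tcp_pos: [0.6196, 0.1975, 0.1573]
orientation: [-0.0, 0.665, 0.747, -0.0]
wrist_force: [-0.6, -0.1, -0.1]
finger_gap: 0.0851
grip_force: 0.0
t10.20 tcp [0.6196 0.1975 0.1573] j6 1.64 yaw 0.115 shift [-43.21 -24.51   0.75] turn -0.001 tilt [-0. -0. -1.]
```

```bash
cat >> h.py <<'E'
def circ(P,d,name="wrist"):
    c=cam(name); g=cv2.medianBlur(cv2.cvtColor(eyes.read_camera(name),cv2.COLOR_RGB2GRAY),5)
    p=proj(c,P); r=d/2*c["f"]/(c["p"][2]-P[2])
    h=cv2.HoughCircles(g,cv2.HOUGH_GRADIENT,1,10,param1=80,param2=18,minRadius=int(r*.88),maxRadius=int(r*1.12)+1)
    if h is None: print("no circle",p,r); return
    h=h[0]; e=np.hypot(h[:,0]-p[0],h[:,1]-p[1]); k=np.argsort(e)[:3]
    print("pred",p.round(1),"r %.1f"%r)
    for i in k: print(h[i].round(1),"->",ray(c,h[i][0],h[i][1],P[2]).round(4))
E
for i in 1 2 3; do python3 -m inch '[-2.88,-1.63,0,0,-2.88,-1.63,0,0,-2.88,-1.63,0,0,-2.88,-1.64,0,0,-2.88,-1.64,0,0]' >/dev/null; done; python3 -m inch '[0,0,0,0,0,0,0,0,0,0,0,0,0,0,0,0,0,0,0,0]'
python3 - <<'E'
from h import *
circ((.426,-.260,.042),.054); circ((.4282,-.1655,.048),.042); circ((.5504,-.1458,.051),.034)
go(.426,-.260,.026,.116)
E
```

```text
clock: 11.87
tcp_pos: [0.4265, -0.2584, 0.1572]
orientation: [-0.001, 0.664, 0.747, 0.0]
wrist_force: [0.4, 0.8, 0.9]
finger_gap: 0.0855
grip_force: 0.0
pred [321.4 238.9] r 42.7
[319.5 235.5  39.4] -> [ 0.4245 -0.2578  0.042 ]
[339.5  85.5  37.7] -> [ 0.4255 -0.1642  0.042 ]
[329.5  81.5  43. ] -> [ 0.4193 -0.1627  0.042 ]
pred [344.2  87.5] r 34.0
[339.5  87.5  35.1] -> [ 0.4255 -0.1658  0.048 ]
[320.5 236.5  38.4] -> [ 0.4251 -0.2567  0.048 ]
[558.5  71.5  30.3] -> [ 0.5486 -0.1427  0.048 ]
pred [562.9  76.8] r 27.9
[560.5  73.5  30.1] -> [ 0.5485 -0.1443  0.051 ]
[566.5  64.5  25.7] -> [ 0.5505 -0.1393  0.051 ]
[509.5  78.5  25.7] -> [ 0.5206 -0.1502  0.051 ]
t12.02 tcp [ 0.4267 -0.2589  0.1576] j6 0.75 yaw 0.117 shift [-0.11 -0.08 13.16] turn 0.001 tilt [-0.  0. -1.]
```

```bash
python3 -m inch '[-0.05,-0.08,2.53,0,0,0,2.53,0,0,0,2.53,0,0,0,2.53,0,0,0,2.53,0]' >/dev/null; python3 -m inch '[0,0,0,0,0,0,0,0,0,0,0,0,0,0,0,0,0,0,0,0]' >/dev/null;python3 -m inch '[0,0,0,0,0,0,0,0,0,0,0,0,0,0,0,0,0,0,0,0]' -1 40 >/dev/null;python3 -m inch '[0,0,0,0,0,0,0,0,0,0,0,0,0,0,0,0,0,0,0,0]';  python3 -m inch '[0,0,-2,0,0,0,-2,0,0,0,-3,0,0,0,-3,0,0,0,-2,0]'
python3 - <<'E'
from h import *
go(*case(.018,-.072,.15),.116)
E
```

```text
clock: 13.68
tcp_pos: [0.4258, -0.2607, 0.032]
orientation: [0.001, 0.665, 0.747, -0.0]
wrist_force: [-1.4, 0.9, 6.4]
finger_gap: 0.0515
grip_force: 41.4
clock: 14.1
tcp_pos: [0.4259, -0.2607, 0.1536]
orientation: [0.001, 0.665, 0.747, -0.0]
wrist_force: [1.4, -0.2, -0.7]
finger_gap: 0.052
grip_force: 43.1
t14.10 tcp [ 0.4259 -0.2607  0.1536] j6 0.75 yaw 0.115 shift [28.86 24.75  0.35] turn -0.001 tilt [ 0.002 -0.001 -1.   ]
```

```bash
for i in 1 2; do python3 -m inch '[2.88,2.475,0,0,2.88,2.475,0,0,2.88,2.475,0,0,2.88,2.475,0,0,2.88,2.475,0,0]' >/dev/null; done; python3 -m inch '[0,0,2,0,0,0,2,0,0,0,2,0,0,0,2,0,0,0,0.5,0]' >/dev/null;  python3 -m inch '[0,0,0,0,0,0,0,0,0,0,0,0,0,0,0,0,0,0,0,0]'
python3 - <<'E'
from h import *
go(*case(.018,-.073,.038),.116)
E
```

```text
clock: 15.77
tcp_pos: [0.6392, 0.0541, 0.0675]
orientation: [0.001, 0.665, 0.747, 0.001]
wrist_force: [0.2, -0.2, -2.4]
finger_gap: 0.0512
grip_force: 43.0
t15.77 tcp [0.6392 0.0541 0.0675] j6 1.41 yaw 0.115 shift [-0.05 -0.07  2.95] turn -0.001 tilt [ 0.002 -0.    -1.   ]
```

```bash
python3 -m inch '[-0.05,-0.07,0.6,0,0,0,0.6,0,0,0,0.6,0,0,0,0.5,0,0,0,0.3,0]' ;  python3 -m inch '[0,0,0.2,0,0,0,0.1,0,0,0,0,0,0,0.1,0,0,0,0.1,0,0]'; python3 -m inch '[0,0.1,0,0,0,0.1,0,0,0,0,0,0,0,0,0,0,0,0,0,0]'
python3 - <<'E'
from h import *
go(*case(.0196,-.073,.038),.116)
E
```

```text
clock: 16.18
tcp_pos: [0.6368, 0.0537, 0.0387]
orientation: [-0.001, 0.665, 0.747, -0.001]
wrist_force: [-0.5, -0.4, -2.1]
finger_gap: 0.0515
grip_force: 43.1
clock: 16.6
tcp_pos: [0.637, 0.0537, 0.0381]
orientation: [-0.001, 0.665, 0.747, -0.002]
wrist_force: [-12.2, -0.5, 14.8]
finger_gap: 0.0519
grip_force: 44.6
clock: 17.02
tcp_pos: [0.6395, 0.054, 0.0381]
orientation: [-0.001, 0.665, 0.747, -0.001]
wrist_force: [-8.1, -0.7, 10.6]
finger_gap: 0.0518
grip_force: 44.3
t17.02 tcp [0.6395 0.054  0.0381] j6 1.41 yaw 0.116 shift [-0.04  0.07  0.01] turn -0.000 tilt [-0.003 -0.001 -1.   ]
```

```bash
python3 -m inch '[0,-0.1,-0.05,0,0,0,0,0,0,0,0,0,0,0,0,0,0,0,0,0]' 1 >/dev/null; python3 -m inch '[0,0,0,0,0,0,0,0,0,0,-1,0,0,0,-3,0,0,0,-3,0]'>/dev/null; python3 -m inch '[0,0,-3,0,0,0,-2,0,0,0,0,0,0,0,0,0,0,0,0,0]'
python3 - <<'E'
from h import *
go(.4273,-.166,.15,.116)
E
```

```text
clock: 18.27
tcp_pos: [0.6402, 0.054, 0.1573]
orientation: [-0.0, 0.665, 0.747, -0.0]
wrist_force: [-0.3, -1.1, -0.7]
finger_gap: 0.0856
grip_force: 0.0
t18.27 tcp [0.6402 0.054  0.1573] j6 1.41 yaw 0.116 shift [-19.4  -23.68   0.75] turn -0.000 tilt [-0. -0. -1.]
```

```bash
for i in 1 2; do python3 -m inch '[-1.94,-2.368,0,0,-1.94,-2.368,0,0,-1.94,-2.368,0,0,-1.94,-2.368,0,0,-1.94,-2.368,0,0]' 0.6 >/dev/null; done; python3 -m inch '[0,0,0,0,0,0,0,0,0,0,0,0,0,0,0,0,0,0,0,0]'
python3 - <<'E'
from h import *
circ((.4273,-.166,.048),.042); circ((.55,-.145,.051),.034)
go(.427,-.166,.033,.116)
E
```

```text
clock: 19.52
tcp_pos: [0.4281, -0.1652, 0.1572]
orientation: [-0.0, 0.665, 0.747, -0.0]
wrist_force: [-0.1, -0.5, 0.5]
finger_gap: 0.0684
grip_force: 0.0
pred [321.1 240.4] r 34.1
[319.5 233.5  32.5] -> [ 0.4257 -0.1614  0.048 ]
[411.5 142.5  30.1] -> [ 0.4741 -0.0982  0.048 ]
[513.5 223.5  29.6] -> [ 0.5482 -0.1404  0.048 ]
pred [516.4 232. ] r 27.9
[518.5 232.5  27.9] -> [ 0.5514 -0.1452  0.051 ]
[509.5 327.5  27.9] -> [ 0.5635 -0.2126  0.051 ]
[516.5 341.5  29.2] -> [ 0.5712 -0.2228  0.051 ]
t19.62 tcp [ 0.4281 -0.1653  0.1573] j6 0.91 yaw 0.117 shift [-0.06 -0.12 12.43] turn 0.001 tilt [-0.  0. -1.]
```

```bash
python3 -m inch '[0.08,-0.16,2.42,0,0,0,2.42,0,0,0,2.42,0,0,0,2.42,0,0,0,2.42,0]' >/dev/null; python3 -m inch '[0,0,0,0,0,0,0,0,0,0,0,0,0,0,0,0,0,0,0,0]' >/dev/null;python3 -m inch '[0,0,0,0,0,0,0,0,0,0,0,0,0,0,0,0,0,0,0,0]' -1 40 >/dev/null;python3 -m inch '[0,0,0,0,0,0,0,0,0,0,0,0,0,0,0,0,0,0,0,0]';  python3 -m inch '[0,0,-2,0,0,0,-2,0,0,0,-3,0,0,0,-3,0,0,0,-2,0]'
python3 - <<'E'
from h import *
go(*case(.024,0,.15),.116)
E
```

```text
clock: 21.28
tcp_pos: [0.4266, -0.1657, 0.0375]
orientation: [0.001, 0.665, 0.747, 0.0]
wrist_force: [-1.2, 0.8, 6.2]
finger_gap: 0.04
grip_force: 39.5
clock: 21.7
tcp_pos: [0.4265, -0.1657, 0.1593]
orientation: [0.001, 0.665, 0.747, 0.0]
wrist_force: [0.7, -0.7, -0.1]
finger_gap: 0.0399
grip_force: 41.0
t21.70 tcp [ 0.4265 -0.1657  0.1593] j6 0.91 yaw 0.115 shift [26.64 24.19  0.93] turn -0.001 tilt [ 0.002 -0.001 -1.   ]
```

```bash
for i in 1 2; do python3 -m inch '[2.655,2.419,0,0,2.655,2.419,0,0,2.655,2.419,0,0,2.655,2.419,0,0,2.655,2.419,0,0]' >/dev/null; done; python3 -m inch '[0,0,2,0,0,0,2,0,0,0,2,0,0,0,2,0,0,0,0.5,0]' >/dev/null;  python3 -m inch '[0,0,0,0,0,0,0,0,0,0,0,0,0,0,0,0,0,0,0,0]'
python3 - <<'E'
from h import *
go(*case(.024,-.001,.0435),.116)
E
```

```text
clock: 23.37
tcp_pos: [0.6367, 0.1262, 0.0731]
orientation: [0.001, 0.665, 0.747, 0.001]
wrist_force: [0.6, 0.5, -1.3]
finger_gap: 0.0403
grip_force: 40.9
t23.37 tcp [0.6367 0.1262 0.0731] j6 1.53 yaw 0.115 shift [-0.05 -0.05  2.96] turn -0.001 tilt [ 0.002  0.    -1.   ]
```

```bash
python3 -m inch '[-0.05,-0.05,0.6,0,0,0,0.6,0,0,0,0.6,0,0,0,0.5,0,0,0,0.3,0]' ;  python3 -m inch '[0,0,0.2,0,0,0,0.1,0,0,0,0,0,0,0.1,0,0,0,0.1,0,0]'; python3 -m inch '[0,0.1,0,0,0,0,0,0,0,0,0,0,0,0,0,0,0,0,0,0]'
python3 - <<'E'
from h import *
go(*case(.0259,-.0,.0435),.116)
E
```

```text
clock: 23.78
tcp_pos: [0.6345, 0.1256, 0.0441]
orientation: [-0.001, 0.665, 0.747, -0.001]
wrist_force: [-1.0, -0.4, -0.6]
finger_gap: 0.0398
grip_force: 40.9
clock: 24.2
tcp_pos: [0.6349, 0.1257, 0.0434]
orientation: [-0.001, 0.665, 0.747, -0.002]
wrist_force: [-9.6, -1.9, 13.7]
finger_gap: 0.0398
grip_force: 42.2
clock: 24.62
tcp_pos: [0.6358, 0.1258, 0.0434]
orientation: [-0.001, 0.665, 0.747, -0.002]
wrist_force: [-8.3, -1.4, 10.8]
finger_gap: 0.0401
grip_force: 42.0
t24.62 tcp [0.6358 0.1258 0.0434] j6 1.53 yaw 0.116 shift [ 0.08  0.23 -0.01] turn -0.000 tilt [-0.004 -0.001 -1.   ]
```

```bash
python3 -m inch '[0,0.1,-0.07,0,0,0.1,0,0,0,0.1,0,0,0,0,0,0,0,0,0,0]'
python3 - <<'E'
from h import *
go(*case(.0259,-.0,.0435),.116)
E
```

```text
clock: 25.03
tcp_pos: [0.6382, 0.1262, 0.0435]
orientation: [-0.002, 0.665, 0.747, -0.002]
wrist_force: [-9.5, -1.2, 9.7]
finger_gap: 0.0398
grip_force: 42.0
t25.03 tcp [0.6382 0.1262 0.0435] j6 1.53 yaw 0.116 shift [ 0.07 -0.01 -0.  ] turn -0.000 tilt [-0.005 -0.001 -1.   ]
```

```bash
python3 -m inch '[0,-0.15,-0.05,0,0,0,0,0,0,0,0,0,0,0,0,0,0,0,0,0]' 0.5 >/dev/null; python3 -m inch '[0,0,0,0,0,0,0,0,0,0,-1,0,0,0,-3,0,0,0,-3,0]'>/dev/null; python3 -m inch '[0,0,-3,0,0,0,-1,0,0,0,0,0,0,0,0,0,0,0,0,0]'
python3 - <<'E'
from h import *
go(.551,-.1455,.15,.116)
E
```

```text
clock: 26.28
tcp_pos: [0.6388, 0.1261, 0.1522]
orientation: [-0.001, 0.665, 0.747, -0.001]
wrist_force: [-0.2, -0.5, -0.7]
finger_gap: 0.0641
grip_force: 0.0
t26.28 tcp [0.6388 0.1261 0.1522] j6 1.53 yaw 0.116 shift [-25.97 -11.85   0.25] turn -0.000 tilt [-0.002 -0.    -1.   ]
```

```bash
for i in 1 2; do python3 -m inch '[-2.597,-1.185,0,0,-2.597,-1.185,0,0,-2.597,-1.185,0,0,-2.597,-1.185,0,0,-2.597,-1.185,0,0]' 0.3 >/dev/null; done; python3 -m inch '[0,0,0,0,0,0,0,0,0,0,0,0,0,0,0,0,0,0,0,0]'
python3 - <<'E'
from h import *
circ((.551,-.1455,.051),.034)
im=eyes.read_camera("wrist"); cv2.imwrite("pics/w3.png",im[:,:,::-1])
go(.551,-.1455,.038,.116)
E
```

```text
clock: 27.53
tcp_pos: [0.552, -0.1442, 0.1532]
orientation: [-0.001, 0.665, 0.747, -0.0]
wrist_force: [-0.5, -0.0, -0.5]
finger_gap: 0.0556
grip_force: 0.0
pred [320.8 244.6] r 28.4
[320.5 239.5  26.6] -> [ 0.5504 -0.1422  0.051 ]
[332.5 340.5  25.4] -> [ 0.567  -0.2134  0.051 ]
[453.5 206.5  27.5] -> [ 0.6289 -0.1116  0.051 ]
t27.63 tcp [ 0.5522 -0.1444  0.1536] j6 1.06 yaw 0.117 shift [-0.1  -0.13 11.56] turn 0.001 tilt [-0.  0. -1.]
```

View pics/w3.png

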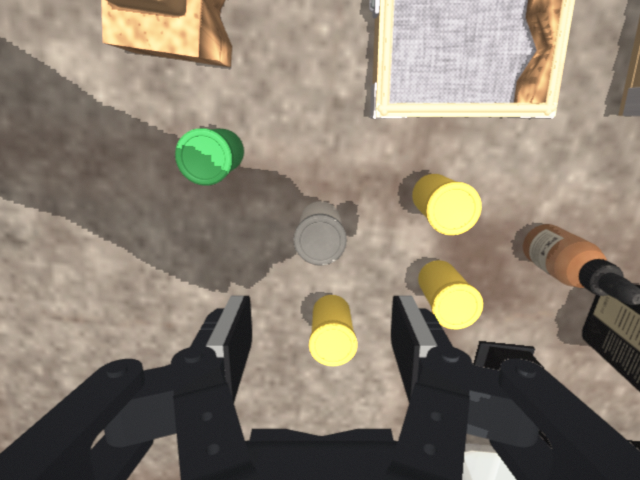

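The grey-capped canister sits at (320,240), with green at (205,155) and yellow at (453,206), (453,305) and (333,343). It is clearly the right one and there is room for the fingers.

```bash
python3 -m inch '[0,-0.13,2.3,0,0,0,2.3,0,0,0,2.3,0,0,0,2.3,0,0,0,2.3,0]' >/dev/null; python3 -m inch '[0,0,0,0,0,0,0,0,0,0,0,0,0,0,0,0,0,0,0,0]' >/dev/null;python3 -m inch '[0,0,0,0,0,0,0,0,0,0,0,0,0,0,0,0,0,0,0,0]' -1 35 >/dev/null;python3 -m inch '[0,0,0,0,0,0,0,0,0,0,0,0,0,0,0,0,0,0,0,0]';  python3 -m inch '[0,0,-2,0,0,0,-2,0,0,0,-3,0,0,0,-3,0,0,0,-2,0]'
python3 - <<'E'
from h import *
go(*case(.029,-.144,.15),.116)
E
```

```text
clock: 29.3
tcp_pos: [0.5514, -0.1459, 0.0399]
orientation: [0.001, 0.665, 0.747, 0.0]
wrist_force: [-0.0, 1.4, 5.9]
finger_gap: 0.0313
grip_force: 34.3
clock: 29.72
tcp_pos: [0.5513, -0.1459, 0.1615]
orientation: [0.001, 0.665, 0.747, 0.0]
wrist_force: [0.5, -0.2, -0.0]
finger_gap: 0.0315
grip_force: 34.8
t29.72 tcp [ 0.5513 -0.1459  0.1615] j6 1.06 yaw 0.115 shift [11.7  12.08  1.16] turn -0.001 tilt [ 0.002 -0.001 -1.   ]
```

```bash
python3 -m inch '[2.33,2.41,0,0,2.33,2.41,0,0,2.33,2.41,0,0,2.33,2.41,0,0,2.33,2.41,0,0]' >/dev/null;  python3 -m inch '[0,0,2,0,0,0,2,0,0,0,2,0,0,0,2,0,0,0,0.5,0]' >/dev/null;  python3 -m inch '[0,0,0,0,0,0,0,0,0,0,0,0,0,0,0,0,0,0,0,0]'
python3 - <<'E'
from h import *
go(*case(.029,-.145,.0459),.116)
E
```

```text
clock: 30.97
tcp_pos: [0.6578, -0.0162, 0.0753]
orientation: [0.001, 0.665, 0.747, 0.001]
wrist_force: [-0.3, -0.2, -0.4]
finger_gap: 0.0315
grip_force: 34.9
t30.97 tcp [ 0.6578 -0.0162  0.0753] j6 1.31 yaw 0.115 shift [-0.05 -0.01  2.94] turn -0.001 tilt [ 0.002 -0.    -1.   ]
```

```bash
python3 -m inch '[-0.05,0,0.6,0,0,0,0.6,0,0,0,0.6,0,0,0,0.5,0,0,0,0.3,0]' ;  python3 -m inch '[0,0,0.2,0,0,0,0.05,0,0,0,0,0,0,0.1,0,0,0,0.1,0,0]'; python3 -m inch '[0,0.1,0,0,0,0.1,0,0,0,0.05,0,0,0,0,0,0,0,0,0,0]'
python3 - <<'E'
from h import *
go(*case(.0311,-.145,.0459),.116)
E
```

```text
clock: 31.38
tcp_pos: [0.6562, -0.0164, 0.0463]
orientation: [-0.001, 0.665, 0.747, -0.001]
wrist_force: [-0.8, -0.3, -0.8]
finger_gap: 0.0313
grip_force: 34.9
clock: 31.8
tcp_pos: [0.6569, -0.0163, 0.046]
orientation: [-0.001, 0.665, 0.747, -0.001]
wrist_force: [-8.7, -1.3, 11.5]
finger_gap: 0.0315
grip_force: 35.7
clock: 32.22
tcp_pos: [0.6598, -0.0161, 0.046]
orientation: [-0.001, 0.665, 0.747, -0.001]
wrist_force: [-6.4, -0.2, 8.7]
finger_gap: 0.0319
grip_force: 35.5
t32.22 tcp [ 0.6598 -0.0161  0.046 ] j6 1.31 yaw 0.115 shift [-0.05  0.01  0.01] turn -0.001 tilt [-0.003 -0.001 -1.   ]
```

```bash
python3 -m inch '[0,-0.15,-0.05,0,0,0,0,0,0,0,0,0,0,0,0,0,0,0,0,0]' 0.4 >/dev/null; python3 -m inch '[0,0,0,0,0,0,0,0,0,0,-1,0,0,0,-3,0,0,0,-3,0]'>/dev/null; python3 -m inch '[0,0,-3,-0.1,0,0,-3,-0.1,0,0,0,-0.1,0,0,0,-0.1,0,0,0,-0.1]' >/dev/null;  for i in 1 2; do python3 -m inch '[0,0,0,-0.1,0,0,0,-0.1,0,0,0,-0.1,0,0,0,-0.1,0,0,0,-0.1]' >/dev/null; done
python3 - <<'E'
from h import *
c=cam("top")
for n,b,f in [("can",((508,452),(612,455)),((515,342),(612,345))),("loupe",((180,455),(275,428)),((155,365),(250,342))),("jar",((327,427),(428,442)),((340,358),(436,370)))]:
    y=[]
    for l,r in (b,f):
        L=ray(c,185+l[0]/4,205+l[1]/4,.04);Q=ray(c,185+r[0]/4,205+r[1]/4,.04); d=(L-Q)[:2]; y.append(np.arctan2(-d[0],d[1])); 
    print(n,np.round(y,3))
go(.4431,-.0152,.16,np.pi/2)
E
```

```text
can [-0.022 -0.024]
loupe [0.283 0.246]
jar [-0.14  -0.117]
t34.30 tcp [ 0.6601 -0.0161  0.1767] j6 -0.20 yaw 1.620 shift [21.67  1.17  1.65] turn 0.050 tilt [ 0.001 -0.    -1.   ]
```

```bash
for i in 1 2; do python3 -m inch '[2.16,0.12,0,0,2.16,0.12,0,0,2.16,0.12,0,0,2.16,0.12,0,0,2.16,0.12,0,0]' 0.4 >/dev/null; done; python3 -m inch '[0,0,0,0.07,0,0,0,0,0,0,0,0,0,0,0,0,0,0,0,0]'
python3 - <<'E'
from h import *
c=cam("wrist"); im=eyes.read_camera("wrist").copy()
for P in [(.4431,-.0152,.076),(.4423,.0958,.076)]:
    p=proj(c,P); print(p); cv2.drawMarker(im,tuple(int(round(v)) for v in p),(255,0,0),cv2.MARKER_CROSS,12,1)
cv2.imwrite("pics/w4.png",im[:,:,::-1])
go(.4431,-.0152,.057,np.pi/2-.022)
E
```

```text
clock: 35.55
tcp_pos: [0.4444, -0.0139, 0.176]
orientation: [0.0, 0.012, 1.0, -0.0]
wrist_force: [-0.4, -0.1, -0.9]
finger_gap: 0.0603
grip_force: 0.0
[317.34152224 241.56824484]
[495.79355453 236.16332146]
t35.60 tcp [ 0.4443 -0.0139  0.1759] j6 -0.19 yaw 1.546 shift [ 0.11 -0.13 11.89] turn -0.002 tilt [ 0. -0. -1.]
```

View pics/w4.png

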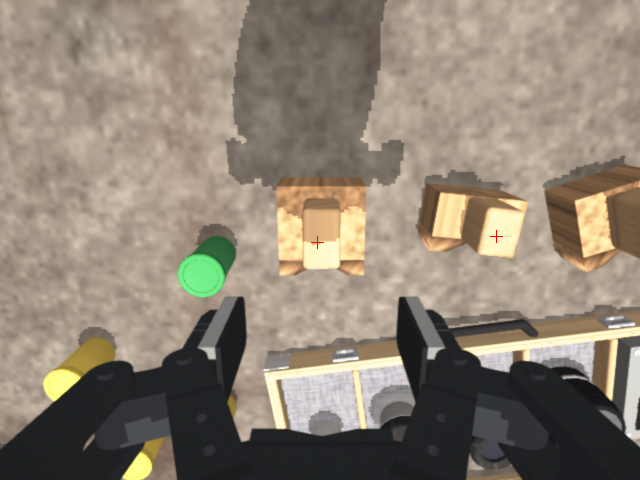

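The can block's grip top is centred near (321,239) and the jar block's near (502,226). All the notches face the case, which is downward in this view. The prediction is within 2–3 mm, so I'll grasp.

```bash
python3 -m inch '[0.1,0,2.38,0,0,0,2.38,0,0,0,2.38,0,0,0,2.38,0,0,0,2.35,0]' >/dev/null; python3 -m inch '[0,0,0,0,0,0,0,0,0,0,0,0,0,0,0,0,0,0,0,0]' >/dev/null;python3 -m inch '[0,0,0,0,0,0,0,0,0,0,0,0,0,0,0,0,0,0,0,0]' -1 50 >/dev/null;python3 -m inch '[0,0,0,0,0,0,0,0,0,0,0,0,0,0,0,0,0,0,0,0]';  python3 -m inch '[0,0,-2,0,0,0,-2,0,0,0,-2,0,0,0,-2,0,0,0,0,0]'
python3 - <<'E'
from h import *
c=cam("top")
T=lambda u,v,z: ray(c,185+u/4,205+v/4,z)[:2]
for n,b,g,yaw,dep in [("can",(560,454),(560,402),-.022,.0552),("loupe",(229,442),(207,400),.26,.0455),("jar",(378,436),(376,402),-.13,.0316)]:
    d=T(*g,.076)-T(*b,.04); print(n,"grip centre ahead of back",(d@[np.cos(yaw),np.sin(yaw)]).round(4),"lateral",(d@[-np.sin(yaw),np.cos(yaw)]).round(4),"point",dep/2)
go(.4431,-.0152,.057,np.pi/2-.022)
E
```

```text
clock: 37.27
tcp_pos: [0.4432, -0.0139, 0.0577]
orientation: [0.001, 0.013, 1.0, -0.0]
wrist_force: [-1.2, 0.0, 5.6]
finger_gap: 0.0233
grip_force: 49.9
clock: 37.68
tcp_pos: [0.4447, -0.0142, 0.1403]
orientation: [0.003, 0.013, 1.0, -0.001]
wrist_force: [0.7, 1.1, -1.1]
finger_gap: 0.0232
grip_force: 49.4
can grip centre ahead of back 0.0294 lateral 0.0011 point 0.0276
loupe grip centre ahead of back 0.0248 lateral 0.0029 point 0.02275
jar grip centre ahead of back 0.0184 lateral 0.0015 point 0.0158
t37.68 tcp [ 0.4447 -0.0142  0.1403] j6 -0.19 yaw 1.546 shift [ 0.2  -0.1   8.33] turn -0.003 tilt [ 0.005 -0.001 -1.   ]
```

```bash
python3 -m inch '[0,0,0,-0.07,0,0,0,-0.07,0,0,0,0,0,0,0,0,0,0,0,0]' >/dev/null
python3 - <<'E'
from h import *
go(*case(-.0175,-.144,.14),np.pi/2+CA)
E
```

```text
t38.10 tcp [ 0.4422 -0.0137  0.1364] j6 -0.33 yaw 1.684 shift [-16.75  -2.66  -0.38] turn -0.003 tilt [-0.001  0.    -1.   ]
```

```bash
python3 -m inch '[-3.35,-0.53,0,-0.003,-3.35,-0.53,0,0,-3.35,-0.53,0,0,-3.35,-0.53,0,0,-3.35,-0.54,0,0]' >/dev/null;  python3 -m inch '[0,0,1,0,0,0,1,0,0,0,1,0,0,0,0,0,0,0,0,0]'
python3 - <<'E'
from h import *
c=cam("wrist"); im=eyes.read_camera("wrist").copy()
cv2.imwrite("pics/w5.png",im[:,:,::-1])
go(*case(-.0175,-.144,.0637),np.pi/2+CA)
E
```

```text
clock: 38.93
tcp_pos: [0.6099, -0.0203, 0.1059]
orientation: [-0.002, -0.059, 0.998, 0.0]
wrist_force: [0.2, -0.6, -1.3]
finger_gap: 0.0228
grip_force: 49.3
t38.98 tcp [ 0.6107 -0.0204  0.1068] j6 -0.28 yaw 1.688 shift [-0.08 -0.08  4.31] turn 0.001 tilt [-0.001  0.    -1.   ]
```

View pics/w5.png

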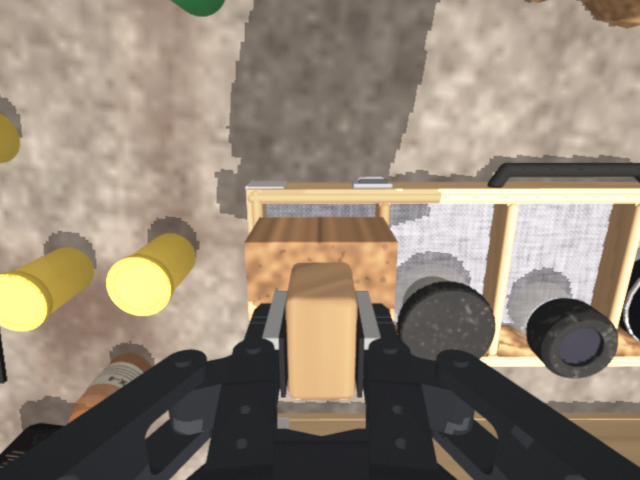

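The block's bottom edge, columns 267–374, is centred over the bay opening at 262–380. I'll lower it.

```bash
python3 -m inch '[-0.05,-0.03,1,0,0,0,0.7,0,0,0,0.5,0,0,0,0.5,0,0,0,0.5,0]';  python3 -m inch '[0,0,0.4,0,0,0,0.3,0,0,0,0.3,0,0,0,0.2,0,0,0,0.2,0]'
python3 - <<'E'
from h import *
go(*case(-.0175,-.144,.0637),np.pi/2+CA)
E
```

```text
clock: 39.4
tcp_pos: [0.6125, -0.0208, 0.0745]
orientation: [-0.0, -0.059, 0.998, -0.0]
wrist_force: [0.3, -0.4, -1.7]
finger_gap: 0.0238
grip_force: 49.3
clock: 39.82
tcp_pos: [0.6127, -0.0209, 0.0637]
orientation: [0.0, -0.059, 0.998, -0.0]
wrist_force: [-10.8, 1.1, 30.2]
finger_gap: 0.0235
grip_force: 53.6
t39.82 tcp [ 0.6127 -0.0209  0.0637] j6 -0.28 yaw 1.689 shift [ 0.11 -0.01 -0.  ] turn 0.002 tilt [ 0.001 -0.    -1.   ]
```

Seated at exactly the expected height. Release, rise, and take one look over the three remaining blocks.

```bash
python3 -m inch '[0,0,-0.2,0,0,0,0,0,0,0,0,0,0,0,0,0,0,0,0,0]' 0.4 >/dev/null; python3 -m inch '[0,0,0,0,0,0,-1,0,0,0,-3,0,0,0,-3,0,0,0,-3,0]'>/dev/null; 
for i in 1 2; do python3 -m inch '[1.5,2.3,-0.5,0,1.5,2.3,-0.5,0,1.5,2.3,-0.5,0,1.5,2.3,-0.5,0,1.5,2.3,-0.5,0]' >/dev/null; done; python3 -m inch '[0,0,0,0,0,0,0,0,0,0,0,0,0,0,0,0,0,0,0,0]'
python3 - <<'E'
from h import *
c=cam("wrist"); np.save("w6.npy",dict(c),allow_pickle=True); im=eyes.read_camera("wrist").copy()
for P in [(.4423,.0958,.076),(.4429,.1976,.076),(.435,.3014,.076)]:
    p=proj(c,P); print(p); 
cv2.imwrite("pics/w6.png",cv2.resize(im[:375,:,::-1],None,fx=1.25,fy=1.25,interpolation=cv2.INTER_CUBIC))
E
```

```text
clock: 41.9
tcp_pos: [0.4373, 0.1892, 0.2129]
orientation: [-0.0, -0.058, 0.998, -0.0]
wrist_force: [1.1, -0.5, 0.5]
finger_gap: 0.0598
grip_force: 0.0
[188.0979044  219.25748429]
[330.12026207 235.85224796]
[473.84028517 241.32609709]
```

View pics/w6.png

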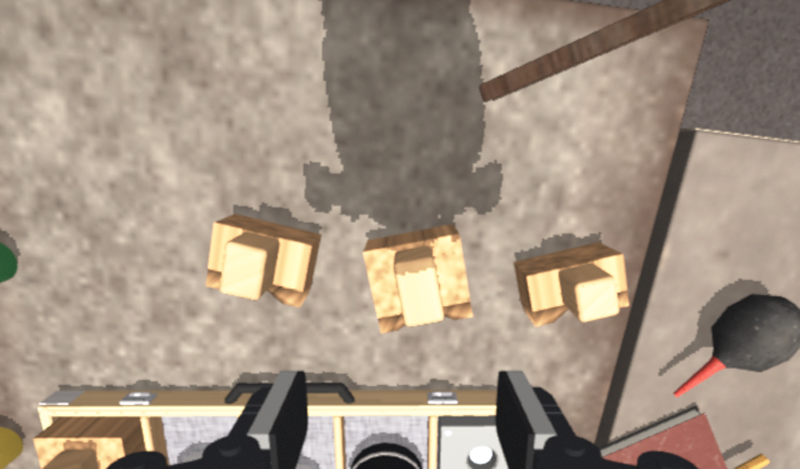

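The view (800-wide) shows all three blocks in place with their notches towards the case. The grip tops are centred near (245,270) jar, (419,293) loupe and (593,294) lens.

```bash
python3 - <<'E'
from h import *
c=np.load("w6.npy",allow_pickle=True).item()
T=lambda u,v,z: ray(c,u/1.25,v/1.25,z)
for n,g in [("jar",(245,270)),("loupe",(419,293)),("lens",(593,294))]: print(n,T(*g,.076).round(4))
# yaw from body back top edges z=.04
for n,a,b in [("jar",(222,213),(320,237)),("loupe",(366,240),(459,225)),("lens",(516,262),(604,243))]:
    L=T(*b,.0);Q=T(*a,.0); d=(L-Q)[:2]; print(n,"yaw",np.arctan2(-d[0],d[1]).round(3),np.linalg.norm(d).round(4))
go(.4415,.0985,.16,np.pi/2-.15)
E
```

```text
jar [0.4393 0.1013 0.076 ]
loupe [0.4414 0.2011 0.076 ]
lens [0.4304 0.3007 0.076 ]
jar yaw -0.13 0.0701
loupe yaw 0.277 0.0669
lens yaw 0.337 0.0635
t41.95 tcp [0.4372 0.1892 0.2128] j6 0.12 yaw 1.687 shift [ 0.62 -9.06  5.28] turn 0.266 tilt [-0. -0. -1.]
```

```bash
python3 -m inch '[0.22,-3,0.6,0,0.22,-3,0.6,0,0.23,-3,0.6,0,0,0,0,0.123,0,0,0,0.123]' >/dev/null; python3 -m inch '[0,0,0,0,0,0,0,0,0,0,0,0,0,0,0,0,0,0,0,0]' > /dev/null
python3 - <<'E'
from h import *
go(.4408,.099,.057,np.pi/2-.13)
E
```

```text
t42.78 tcp [0.4406 0.1    0.1951] j6 0.17 yaw 1.444 shift [-0.03 -0.1  13.81] turn 0.004 tilt [ 0. -0. -1.]
```

```bash
python3 -m inch '[0,-0.05,2.76,0,0,0,2.76,0,0,0,2.76,0,0,0,2.76,0,0,0,2.76,0]' >/dev/null; python3 -m inch '[0,0,0,0,0,0,0,0,0,0,0,0,0,0,0,0,0,0,0,0]' >/dev/null;python3 -m inch '[0,0,0,0,0,0,0,0,0,0,0,0,0,0,0,0,0,0,0,0]' -1 50 >/dev/null;python3 -m inch '[0,0,0,0,0,0,0,0,0,0,0,0,0,0,0,0,0,0,0,0]';  python3 -m inch '[0,0,-2,0,0,0,-2,0,0,0,-2,0,0,0,-2,-0.123,0,0,0,-0.123]'; python3 -m inch '[0,0,0,0,0,0,0,0,0,0,0,0,0,0,0,0,0,0,0,0]' >/dev/null
python3 - <<'E'
from h import *
# touching point: xa - r/sin60 - dep/2 ; allowed back to wall
for n,r,dep in (("jar",.0255,.0316),("loupe",.02,.0455),("lens",.03,.0247)):
    xa=.049-r*1.1547; hi=xa-r*1.1547-dep/2; lo=-.049+dep/2; print(n,round(lo,4),round(hi,4),round((lo+hi)/2,4))
go(*case(-.031,-.072,.12),np.pi/2+CA)
E
```

```text
clock: 44.45
tcp_pos: [0.4409, 0.0992, 0.0576]
orientation: [0.0, 0.064, 0.998, -0.0]
wrist_force: [-1.2, -0.5, 5.6]
finger_gap: 0.0233
grip_force: 51.3
clock: 44.87
tcp_pos: [0.4426, 0.0994, 0.1404]
orientation: [0.003, -0.062, 0.998, -0.0]
wrist_force: [0.3, -0.0, -0.0]
finger_gap: 0.0235
grip_force: 50.4
jar -0.0332 -0.0257 -0.0294
loupe -0.0263 -0.0199 -0.0231
lens -0.0367 -0.0326 -0.0346
t45.28 tcp [0.4399 0.0992 0.1363] j6 -0.07 yaw 1.687 shift [-14.31  -6.75   1.61] turn 0.000 tilt [-0.002 -0.    -1.   ]
```

```bash
python3 -m inch '[-2.87,-1.35,0,0,-2.87,-1.35,0,0,-2.87,-1.35,0,0,-2.87,-1.35,0,0,-2.85,-1.35,0,0]' >/dev/null;  python3 -m inch '[0,0,1,0,0,0,1,0,0,0,1,0,0,0,0,0,0,0,0,0]'
python3 - <<'E'
from h import *
im=eyes.read_camera("wrist").copy()
cv2.imwrite("pics/w7.png",im[100:400,150:500,::-1])
go(*case(-.0308,-.072,.0637),np.pi/2+CA)
E
```

```text
clock: 46.12
tcp_pos: [0.5886, 0.0496, 0.1058]
orientation: [-0.002, -0.059, 0.998, 0.0]
wrist_force: [-0.2, -0.2, -0.8]
finger_gap: 0.0233
grip_force: 50.4
t46.17 tcp [0.5895 0.0496 0.1068] j6 -0.17 yaw 1.689 shift [-0.06 -0.08  4.31] turn 0.002 tilt [-0.002  0.    -1.   ]
```

View pics/w7.png

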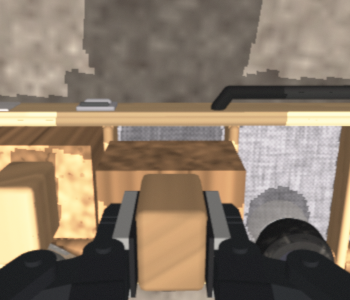

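The block's back edge is centred at about 170, over a bay centred at about 172 in the crop. It is within 1 mm, so I'll lower it.

```bash
python3 -m inch '[-0.05,0,1,0,0,0,0.7,0,0,0,0.5,0,0,0,0.5,0,0,0,0.5,0]';  python3 -m inch '[0,0,0.4,0,0,0,0.3,0,0,0,0.3,0,0,0,0.2,0,0,0,0.15,0]'
python3 - <<'E'
from h import *
go(*case(-.0308,-.072,.0637),np.pi/2+CA)
E
```

```text
clock: 46.58
tcp_pos: [0.5911, 0.0492, 0.0745]
orientation: [-0.0, -0.059, 0.998, -0.0]
wrist_force: [-0.1, -0.5, -0.2]
finger_gap: 0.0234
grip_force: 50.4
clock: 47.0
tcp_pos: [0.5915, 0.049, 0.0635]
orientation: [0.001, -0.059, 0.998, -0.0]
wrist_force: [-8.6, -0.9, 24.6]
finger_gap: 0.023
grip_force: 53.9
t47.00 tcp [0.5915 0.049  0.0635] j6 -0.17 yaw 1.688 shift [ 0.14  0.   -0.02] turn 0.002 tilt [ 0.001 -0.    -1.   ]
```

```bash
python3 -m inch '[0,0,-0.2,0,0,0,0,0,0,0,0,0,0,0,0,0,0,0,0,0]' 0.4 >/dev/null; python3 -m inch '[0,0,0,0,0,0,-1,0,0,0,-3,0,0,0,-4,0,0,0,-4,0]'>/dev/null; python3 -m inch '[2.18,2.78,0,0,2.18,2.78,0,0,2.18,2.78,0,0,2.18,2.78,0,0,2.18,2.78,0,0]' >/dev/null; python3 -m inch '[2.2,2.77,0,0,0,0,0,-0.075,0,0,0,-0.075,0,0,0,0,0,0,0,0]' >/dev/null;  python3 -m inch '[0,0,0,0,0,0,0,0,0,0,0,0,0,0,0,0,0,0,0,0]' >/dev/null
python3 - <<'E'
from h import *
go(.4421,.1995,.057,np.pi/2+.265)
c=cam("wrist"); im=eyes.read_camera("wrist")
for P in [(.4421,.1995,.076),(.433,.301,.076)]: print(proj(c,P).round(1))
hsv=cv2.cvtColor(im,cv2.COLOR_RGB2HSV)
m=((im[:,:,0]>225)&(im[:,:,1]>190)&(im[:,:,2]>120)&(hsv[:,:,1]>40)).astype(np.uint8)
n,l,st,ce=cv2.connectedComponentsWithStats(cv2.morphologyEx(m,cv2.MORPH_OPEN,np.ones((3,3))))
for i in np.argsort(-st[1:,4])[:5]+1: print(st[i],ce[i].round(1),cv2.minAreaRect(np.argwhere(l==i)[:,::-1].astype(np.float32)))
E
```

```text
t49.08 tcp [0.4417 0.199  0.1834] j6 -0.01 yaw 1.838 shift [-0.05  0.04 12.64] turn 0.002 tilt [-0. -0. -1.]
[319.6 240.2]
[472.2 266.2]
[ 279  201   87   67 3433] [320.4 235.7] ((322.0, 234.0), (66.0, 86.0), 90.0)
[  10  328   31   60 1405] [ 25.4 357.9] ((26.00068473815918, 357.4815368652344), (30.16450309753418, 58.55244827270508), 2.12109637260437)
[459 232  42  53 920] [482.4 254.3] ((479.5, 258.0), (52.0, 41.0), 90.0)
[ 45 362  33  37 906] [ 59.2 378.2] ((61.0, 380.0), (36.0, 32.0), 90.0)
[417 236  27  33 821] [430. 252.] ((430.0, 252.0), (32.0, 26.0), 90.0)
```

```bash
python3 -m inch '[-0.03,0.03,2.53,0,0,0,2.53,0,0,0,2.53,0,0,0,2.53,0,0,0,2.5,0]' >/dev/null; python3 -m inch '[0,0,0,0,0,0,0,0,0,0,0,0,0,0,0,0,0,0,0,0]' >/dev/null;python3 -m inch '[0,0,0,0,0,0,0,0,0,0,0,0,0,0,0,0,0,0,0,0]' -1 50 >/dev/null;python3 -m inch '[0,0,0,0,0,0,0,0,0,0,0,0,0,0,0,0,0,0,0,0]';  python3 -m inch '[0,0,-2,0,0,0,-2,0,0,0,-2,0,0,0,-2,0.074,0,0,0,0.074]'; python3 -m inch '[0,0,0,0,0,0,0,0,0,0,0,0,0,0,0,0,0,0,0,0]' >/dev/null
python3 - <<'E'
from h import *
go(*case(-.0250,0,.106),np.pi/2+CA)
E
```

```text
clock: 50.8
tcp_pos: [0.4424, 0.1999, 0.0581]
orientation: [0.001, -0.133, 0.991, 0.0]
wrist_force: [-0.6, -0.3, 5.8]
finger_gap: 0.0233
grip_force: 49.1
clock: 51.22
tcp_pos: [0.4438, 0.2002, 0.1408]
orientation: [0.003, -0.058, 0.998, 0.0]
wrist_force: [0.6, 0.6, -0.1]
finger_gap: 0.0237
grip_force: 48.6
t51.63 tcp [0.4412 0.1995 0.1365] j6 0.14 yaw 1.691 shift [-13.58  -9.55   3.03] turn 0.004 tilt [-0.002 -0.001 -1.   ]
```

```bash
python3 -m inch '[-2.72,-1.91,0,0.004,-2.72,-1.91,0,0,-2.72,-1.91,0,0,-2.71,-1.91,0,0,-2.7,-1.91,0,0]' >/dev/null;  python3 -m inch '[0,0,1,0,0,0,1,0,0,0,1,0,0,0,0,0,0,0,0,0]'
python3 - <<'E'
from h import *
go(*case(-.0250,0,.0641),np.pi/2+CA)
E
```

```text
clock: 52.47
tcp_pos: [0.5855, 0.1212, 0.1061]
orientation: [-0.002, -0.058, 0.998, -0.0]
wrist_force: [0.0, 0.1, -1.2]
finger_gap: 0.0232
grip_force: 48.6
t52.47 tcp [0.5855 0.1212 0.1061] j6 -0.05 yaw 1.688 shift [-0.21 -0.04  4.2 ] turn 0.001 tilt [-0.004 -0.    -1.   ]
```

```bash
python3 -m inch '[-0.03,0,1,0,0,0,0.7,0,0,0,0.5,0,0,0,0.5,0,0,0,0.5,0]';  python3 -m inch '[0,0,0.4,0,0,0,0.3,0,0,0,0.3,0,0,0,0.2,0,0,0,0.1,0]'
python3 - <<'E'
from h import *
go(*case(-.0237,0,.0641),np.pi/2+CA)
E
```

```text
clock: 52.88
tcp_pos: [0.5879, 0.1208, 0.0749]
orientation: [0.0, -0.058, 0.998, -0.0]
wrist_force: [-0.4, -0.2, -1.4]
finger_gap: 0.0233
grip_force: 48.6
clock: 53.3
tcp_pos: [0.5881, 0.1206, 0.0641]
orientation: [0.0, -0.058, 0.998, -0.0]
wrist_force: [-6.5, -1.3, 18.7]
finger_gap: 0.0233
grip_force: 50.7
t53.30 tcp [0.5881 0.1206 0.0641] j6 -0.05 yaw 1.687 shift [-0.07  0.05  0.  ] turn -0.000 tilt [ 0.001 -0.    -1.   ]
```

```bash
python3 -m inch '[0,0,-0.1,0,0,0,0,0,0,0,0,0,0,0,0,0,0,0,0,0]' 0.4 >/dev/null; python3 -m inch '[0,0,0,0,0,0,-1,0,0,0,-3,0,0,0,-4,0,0,0,-4,0]'>/dev/null; python3 -m inch '[1.91,2.83,0,0,1.91,2.83,0,0,1.91,2.83,0,0,1.91,2.83,0,0,1.91,2.83,0,0]' >/dev/null; python3 -m inch '[1.91,2.83,0,0,1.9,2.82,0,0,0,0,0,-0.09,0,0,0,-0.09,0,0,0,0]' >/dev/null;  python3 -m inch '[0,0,0,0,0,0,0,0,0,0,0,0,0,0,0,0,0,0,0,0]' >/dev/null
python3 - <<'E'
from h import *
go(.4325,.302,.057,np.pi/2+.30)
c=cam("wrist"); im=eyes.read_camera("wrist")
print(proj(c,(.4325,.302,.076)).round(1))
p=np.array(im[160:320,240:410,::-1]); cv2.imwrite("pics/w8.png",cv2.resize(p,None,fx=3,fy=3,interpolation=cv2.INTER_CUBIC))
E
```

```text
t55.38 tcp [0.4327 0.3015 0.1833] j6 0.16 yaw 1.865 shift [ 0.    0.05 12.63] turn -0.006 tilt [-0. -0. -1.]
[319.8 239.5]
```

View pics/w8.png

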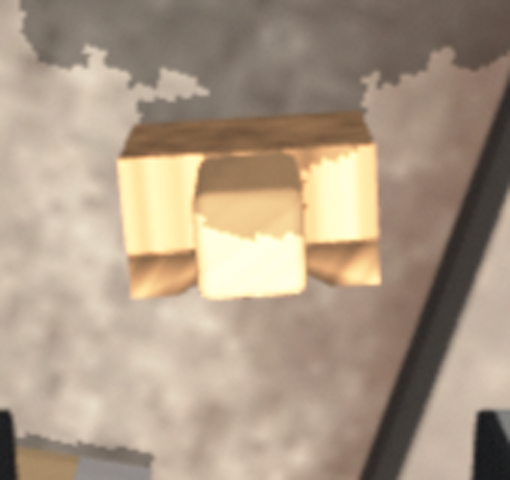

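The grip top is at about (250,241) in the crop, 1–2 mm from the prediction. The block is turned about 0.045 rad more than the gripper, so I'll correct that and grasp.

```bash
python3 -m inch '[-0.08,0.1,2.53,-0.045,0,0,2.53,0,0,0,2.53,0,0,0,2.53,0,0,0,2.5,0]' >/dev/null; python3 -m inch '[0,0,0,0,0,0,0,0,0,0,0,0,0,0,0,0,0,0,0,0]' >/dev/null;python3 -m inch '[0,0,0,0,0,0,0,0,0,0,0,0,0,0,0,0,0,0,0,0]' -1 50 >/dev/null;python3 -m inch '[0,0,0,0,0,0,0,0,0,0,0,0,0,0,0,0,0,0,0,0]';  python3 -m inch '[0,0,-2,0,0,0,-2,0,0,0,-2,0.075,0,0,-2,0.075,0,0,0,0.074]'; python3 -m inch '[0,0,0,0,0,0,0,0,0,0,0,0,0,0,0,0,0,0,0,0]' >/dev/null
python3 - <<'E'
from h import *
go(*case(-.0360,.072,.106),np.pi/2+CA)
E
```

```text
clock: 57.1
tcp_pos: [0.4332, 0.3032, 0.0578]
orientation: [0.0, -0.17, 0.986, 0.0]
wrist_force: [-1.1, -0.7, 5.9]
finger_gap: 0.0231
grip_force: 49.6
clock: 57.52
tcp_pos: [0.4348, 0.3041, 0.1408]
orientation: [0.003, -0.057, 0.998, 0.001]
wrist_force: [0.9, -0.2, -1.6]
finger_gap: 0.0233
grip_force: 49.4
t57.93 tcp [0.4324 0.3028 0.1363] j6 0.34 yaw 1.688 shift [-12.19 -12.67   3.02] turn 0.001 tilt [-0.002 -0.001 -1.   ]
```

```bash
python3 -m inch '[-2.44,-2.53,0,0,-2.44,-2.53,0,0,-2.44,-2.53,0,0,-2.44,-2.53,0,0,-2.43,-2.53,0,0]' >/dev/null;  python3 -m inch '[0,0,1,0,0,0,1,0,0,0,1,0,0,0,0,0,0,0,0,0]'
python3 - <<'E'
from h import *
go(*case(-.0360,.072,.0638),np.pi/2+CA)
cv2.imwrite("pics/w9.png",cv2.resize(np.array(eyes.read_camera("wrist")[100:400,150:500,::-1]),None,fx=1.7,fy=1.7))
E
```

```text
clock: 58.77
tcp_pos: [0.5666, 0.1923, 0.1058]
orientation: [-0.002, -0.059, 0.998, -0.0]
wrist_force: [-1.1, 0.3, -0.3]
finger_gap: 0.0234
grip_force: 49.5
t58.77 tcp [0.5666 0.1923 0.1058] j6 0.07 yaw 1.689 shift [-0.16 -0.12  4.2 ] turn 0.002 tilt [-0.003 -0.001 -1.   ]
```

View pics/w9.png

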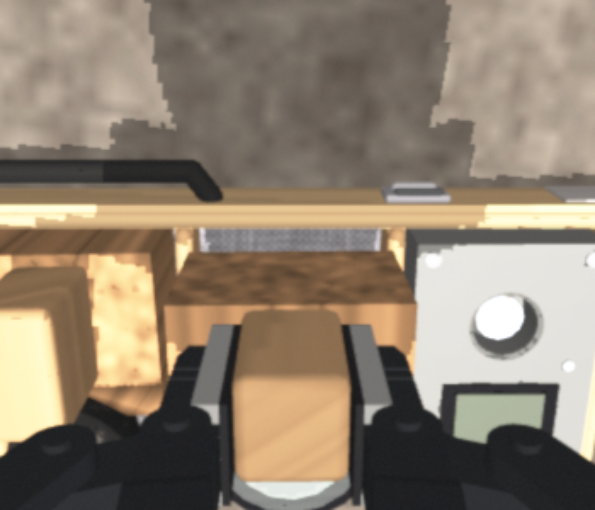

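The block's bottom edge, 187–395, is centred over the bay, whose visible floor spans 200–380. I'll lower it.

```bash
python3 -m inch '[-0.02,-0.03,1,0,0,0,0.7,0,0,0,0.5,0,0,0,0.5,0,0,0,0.5,0]';  python3 -m inch '[0,0,0.4,0,0,0,0.3,0,0,0,0.3,0,0,0,0.2,0,0,0,0.1,0]'
python3 - <<'E'
from h import *
go(*case(-.0347,.072,.0638),np.pi/2+CA)
E
```

```text
clock: 59.23
tcp_pos: [0.5688, 0.1914, 0.0745]
orientation: [-0.0, -0.058, 0.998, -0.0]
wrist_force: [0.4, -0.3, -1.1]
finger_gap: 0.0236
grip_force: 49.5
clock: 59.65
tcp_pos: [0.5691, 0.1912, 0.0638]
orientation: [0.0, -0.058, 0.998, -0.0]
wrist_force: [-6.4, -2.5, 16.6]
finger_gap: 0.0234
grip_force: 51.7
t59.65 tcp [0.5691 0.1912 0.0638] j6 0.07 yaw 1.687 shift [-0.04  0.01 -0.  ] turn 0.001 tilt [ 0.001 -0.    -1.   ]
```

All four blocks are seated. Next is the marker.

```bash
python3 -m inch '[0,0,-0.1,0,0,0,0,0,0,0,0,0,0,0,0,0,0,0,0,0]' 0.2 >/dev/null; python3 -m inch '[0,0,0,0,0,0,-1,0,0,0,-3,0,0,0,-4,0,0,0,-4,0]'>/dev/null; python3 -m inch '[0.73,-3.05,-0.7,0,0.73,-3.05,-0.7,0,0.73,-3.05,-0.7,0,0.73,-3.05,0,0,0.73,-3.05,0,0]' >/dev/null; for i in 1 2 3; do python3 -m inch '[0.73,-3.05,0,0,0.73,-3.05,0,0,0.73,-3.05,0,0,0.73,-3.05,0,0,0.73,-3.05,0,0]' >/dev/null; done; python3 -m inch '[0,0,0,0.125,0,0,0,0.125,0,0,0,0.125,0,0,0,0.125,0,0,0,0]' 
python3 -m inch '[0,0,0,0,0,0,0,0,0,0,0,0,0,0,0,0,0,0,0,0]'  >/dev/null
python3 - <<'E'
from h import *
go(.495,-.4305,.105,1.187)
c=cam("wrist"); im=eyes.read_camera("wrist"); cv2.imwrite("pics/wm.png",im[:,:,::-1])
p=proj(c,(.495,-.4305,.13)); print(p, proj(c,(.495,-.4305,.05)))
m=(im.min(2)>200).astype(np.uint8)
n,l,st,ce=cv2.connectedComponentsWithStats(m)
for i in range(1,n):
    if st[i,4]>60 and np.hypot(*(ce[i]-p))<120: print(st[i],ce[i].round(1),ray(c,*ce[i],.13).round(4),cv2.minAreaRect(np.argwhere(l==i)[:,::-1].astype(np.float32)))
E
```

```text
clock: 62.57
tcp_pos: [0.4949, -0.4317, 0.2048]
orientation: [0.0, 0.192, 0.981, -0.0]
wrist_force: [0.3, -0.7, 0.0]
finger_gap: 0.0513
grip_force: 0.0
t62.98 tcp [ 0.495  -0.4314  0.2043] j6 -0.46 yaw 1.189 shift [0.03 0.09 9.93] turn 0.002 tilt [ 0. -0. -1.]
[321.52928802 258.146226  ] [321.38449369 220.83041727]
[313 243  23  22 402] [323.8 253.5] [ 0.4929 -0.4283  0.13  ] ((324.0, 253.5), (21.0, 22.0), 90.0)
```

```bash
python3 -m inch '[0.15,0.12,2,0,0,0,2,0,0,0,2,0,0,0,2,0,0,0,1.9,0]' >/dev/null; python3 -m inch '[0,0,0,0,0,0,0,0,0,0,0,0,0,0,0,0,0,0,0,0]' ;python3 -m inch '[0,0,0,0,0,0,0,0,0,0,0,0,0,0,0,0,0,0,0,0]' -1 60 >/dev/null;python3 -m inch '[0,0,0,0,0,0,0,0,0,0,0,0,0,0,0,0,0,0,0,0]';python3 -m inch '[0,0,0,0,0,0,0,0,0,0,0,0,0,0,0,0,0,0,0,0]'
python3 - <<'E'
from h import *
go(.495,-.4305,.105,1.187)
E
```

```text
clock: 63.87
tcp_pos: [0.4947, -0.4306, 0.107]
orientation: [0.001, 0.19, 0.982, -0.001]
wrist_force: [0.4, 0.3, -0.9]
finger_gap: 0.0509
grip_force: 0.0
clock: 64.7
tcp_pos: [0.4942, -0.4302, 0.1058]
orientation: [0.0, 0.191, 0.982, -0.0]
wrist_force: [0.0, -0.4, 5.8]
finger_gap: 0.0132
grip_force: 58.8
clock: 65.12
tcp_pos: [0.4942, -0.4301, 0.1057]
orientation: [0.0, 0.19, 0.982, -0.0]
wrist_force: [-0.4, 0.7, 5.8]
finger_gap: 0.0132
grip_force: 58.8
t65.12 tcp [ 0.4942 -0.4301  0.1057] j6 -0.46 yaw 1.187 shift [-0.09 -0.01  0.07] turn 0.000 tilt [ 0.001 -0.001 -1.   ]
```

```bash
for i in 1 2; do python3 -m inch '[0,0,-1,0,0,0,-1,0,0,0,-1,0,0,0,-1,0,0,0,-1,0]' >/dev/null; done;  python3 -m inch '[0,0,0,0,0,0,0,0,0,0,0,0,0,0,0,0,0,0,0,0]'
python3 - <<'E'
from h import *
s=get_state(); M=toolR().as_matrix(); c=cam("wrist")
off=M.T@(c["p"]-s["tcp_pos"]); Rr=M.T@c["R"]
def wc(tcp,q):
    m=R.from_quat([q[1],q[2],q[3],q[0]]).as_matrix(); return dict(c,p=np.array(tcp)+m@off,R=m@Rr)
X=np.array([np.cos(CA),np.sin(CA)]);Y=np.array([-X[1],X[0]])
for n,t,q,px in [("w2",(.616,.1954,.1497),(0,.666,.746,0),(270.5,117.5)),("w9",(.5666,.1923,.1058),(-.002,-.059,.998,0),(150+500/1.7,100+318/1.7))]:
    P=ray(wc(t,q),*px,.029); d=P[:2]-CC; print(n,P.round(4),"case",(d@X).round(4),(d@Y).round(4))
    # reference: case edge features in same view
    if n=="w2":
        for px in [(207,46),(398,45)]:
            P=ray(wc(t,q),*px,.026); d=P[:2]-CC; print("corner",(d@X).round(4),(d@Y).round(4))
P=np.array([.5789,.2642]); d=P-CC; print("top case",(d@X).round(4),(d@Y).round(4))
g=cv2.imread("pics/top0.png")
c=cam("top"); p=proj(c,[.5775,.2655,.029]); print(p)
a=g[int(p[1])-6:int(p[1])+7,int(p[0])-6:int(p[0])+7].min(2).astype(float); w=np.clip(a-190,0,None); yy,xx=np.mgrid[:13,:13]
u=(w*xx).sum()/w.sum()+int(p[0])-6; v=(w*yy).sum()/w.sum()+int(p[1])-6; print(u,v,ray(c,u,v,.029))
go(.578,.266,.2,np.pi/2+CA)
E
```

```text
clock: 66.37
tcp_pos: [0.4937, -0.4295, 0.2044]
orientation: [-0.001, 0.19, 0.982, 0.0]
wrist_force: [-0.1, 0.4, -0.6]
finger_gap: 0.0132
grip_force: 58.4
w2 [0.5771 0.2671 0.029 ] case -0.0184 0.1463
corner -0.0548 0.187
corner 0.0586 0.1872
w9 [0.5762 0.2663 0.029 ] case -0.0193 0.1456
top case -0.0169 0.1432
[214.45382848 252.77864748]
214.8426966292135 252.1310861423221 [0.57916983 0.26458449 0.029     ]
t66.37 tcp [ 0.4937 -0.4295  0.2044] j6 -0.46 yaw 1.187 shift [18.19 67.66  0.5 ] turn -0.499 tilt [-0.001  0.001 -1.   ]
```

```bash
for i in 1 2 3 4; do python3 -m inch '[0.91,3.38,0,0,0.91,3.38,0,0,0.91,3.38,0,0,0.91,3.38,0,0,0.91,3.38,0,0]' >/dev/null; done;  python3 -m inch '[0,0,0,0,0,0,0,0,0,0,0,0,0,0,0,0,0,0,0,0]'
python3 - <<'E'
from h import *
go(.5777,.2654,.135,1.187)
c=cam("wrist"); cv2.imwrite("pics/wb.png",eyes.read_camera("wrist")[:,:,::-1]); print(proj(c,(.5777,.2654,.029)))
E
```

```text
clock: 68.45
tcp_pos: [0.578, 0.2638, 0.2052]
orientation: [-0.0, 0.191, 0.982, -0.0]
wrist_force: [-0.7, 0.3, -0.2]
finger_gap: 0.013
grip_force: 58.6
t68.45 tcp [0.578  0.2638 0.2052] j6 0.69 yaw 1.186 shift [0.09 0.14 7.02] turn -0.001 tilt [-0. -0. -1.]
[322.05491601 213.09857274]
```

```bash
python3 -m inch '[0.09,0.14,1.5,0,0,0,1.5,0,0,0,1.5,0,0,0,1.5,0,0,0,0.5,0]' >/dev/null;  python3 -m inch '[0,0,0.4,0,0,0,0.2,0,0,0,0.2,0,0,0,0,0,0,0,0,0]'
python3 - <<'E'
from h import *
go(.5777,.2654,.1297,1.187)
E
```

```text
clock: 69.33
tcp_pos: [0.5781, 0.2669, 0.1329]
orientation: [0.001, 0.19, 0.982, 0.0]
wrist_force: [-0.1, -0.1, 0.1]
finger_gap: 0.0133
grip_force: 58.6
t69.33 tcp [0.5781 0.2669 0.1329] j6 0.69 yaw 1.187 shift [-0.02 -0.15  0.32] turn 0.000 tilt [ 0.001  0.    -1.   ]
```

```bash
python3 -m inch '[0,-0.12,0.1,0,0,0,0.1,0,0,0,0.1,0,0,0,0.1,0,0,0,0,0]';  python3 -m inch '[0,0,0.1,0,0,0,0.1,0,0,0,0.1,0,0,0,0.1,0,0,0,0,0]'; python3 -m inch '[0,0,0.1,0,0,0,0.1,0,0,0,0.1,0,0,0,0,0,0,0,0,0]'
python3 - <<'E'
from h import *
go(.5777,.2654,.1217,1.187)
E
```

```text
clock: 69.75
tcp_pos: [0.5771, 0.2657, 0.1279]
orientation: [-0.0, 0.19, 0.982, -0.0]
wrist_force: [0.2, -1.0, 0.5]
finger_gap: 0.013
grip_force: 58.6
clock: 70.17
tcp_pos: [0.5774, 0.2658, 0.1243]
orientation: [0.0, 0.19, 0.982, 0.0]
wrist_force: [-1.1, -0.0, 3.9]
finger_gap: 0.0133
grip_force: 58.9
clock: 70.58
tcp_pos: [0.5775, 0.2658, 0.1217]
orientation: [0.0, 0.19, 0.982, 0.0]
wrist_force: [-0.8, -0.1, 6.4]
finger_gap: 0.0131
grip_force: 59.4
t70.58 tcp [0.5775 0.2658 0.1217] j6 0.69 yaw 1.188 shift [-0.04 -0.03  0.  ] turn 0.001 tilt [ 0.001  0.    -1.   ]
```

```bash
python3 -m inch '[0,0,0.1,0,0,0,0.05,0,0,0,0,0,0,0,0,0,0,0,0,0]'; python3 -m inch '[0,0,0,0,0,0,-1,0,0,0,-2,0,0,0,-3,0,0,0,-3,0]'; python3 -m inch '[0,0,0,0,0,0,0,0,0,0,0,0,0,0,0,0,0,0,0,0]'
python3 - <<'E'
from h import *
go(.4942,-.4301,.205,1.187)
E
```

```text
clock: 71.0
tcp_pos: [0.5776, 0.2658, 0.1216]
orientation: [0.001, 0.19, 0.982, 0.0]
wrist_force: [-3.2, -1.8, 12.0]
finger_gap: 0.013
grip_force: 60.5
clock: 71.42
tcp_pos: [0.5763, 0.2654, 0.2093]
orientation: [-0.001, 0.19, 0.982, -0.001]
wrist_force: [0.2, 0.7, -0.5]
finger_gap: 0.0131
grip_force: 58.6
clock: 71.83
tcp_pos: [0.5764, 0.2654, 0.2079]
orientation: [-0.001, 0.19, 0.982, -0.001]
wrist_force: [-0.3, 0.2, -0.2]
finger_gap: 0.0137
grip_force: 58.6
t71.83 tcp [0.5764 0.2654 0.2079] j6 0.69 yaw 1.187 shift [-18.39 -67.58   0.38] turn 0.000 tilt [-0.003 -0.001 -1.   ]
```

The button bottomed out at the expected depth, with the force rising to 12 N. I'll return the marker.

```bash
for i in 1 2 3 4; do python3 -m inch '[-0.92,-3.38,0,0,-0.92,-3.38,0,0,-0.92,-3.38,0,0,-0.92,-3.38,0,0,-0.92,-3.38,0,0]' >/dev/null; done;  python3 -m inch '[0,0,0,0,0,0,0,0,0,0,0,0,0,0,0,0,0,0,0,0]'
python3 - <<'E'
from h import *
go(.4942,-.4301,.1057,1.187)
E
```

```text
clock: 73.92
tcp_pos: [0.4954, -0.4285, 0.2097]
orientation: [-0.0, 0.19, 0.982, 0.0]
wrist_force: [0.3, -0.6, -0.3]
finger_gap: 0.013
grip_force: 58.7
t73.92 tcp [ 0.4954 -0.4285  0.2097] j6 -0.45 yaw 1.189 shift [ 0.05 -0.2  10.4 ] turn 0.002 tilt [-0.  0. -1.]
```

```bash
python3 -m inch '[0.05,-0.18,1.5,0,0,0,1.5,0,0,0,1.5,0,0,0,0.8,0,0,0,0,0]';  python3 -m inch '[0,0,0,0,0,0,0,0,0,0,0,0,0,0,0,0,0,0,0,0]'
python3 - <<'E'
from h import *
go(.4942,-.4301,.1057,1.187)
E
```

```text
clock: 74.33
tcp_pos: [0.4935, -0.4295, 0.1548]
orientation: [-0.001, 0.19, 0.982, 0.001]
wrist_force: [-0.6, 1.0, -0.3]
finger_gap: 0.0134
grip_force: 58.7
clock: 74.75
tcp_pos: [0.4943, -0.4319, 0.1575]
orientation: [0.001, 0.19, 0.982, -0.0]
wrist_force: [-0.4, -0.0, -0.7]
finger_gap: 0.0134
grip_force: 58.7
t74.75 tcp [ 0.4943 -0.4319  0.1575] j6 -0.46 yaw 1.187 shift [0.08 0.17 5.18] turn 0.000 tilt [ 0.001 -0.001 -1.   ]
```

```bash
python3 -m inch '[0.06,0.14,0,0,0,0,0,0,0,0,0,0,0,0,0,0,0,0,0,0]' >/dev/null
python3 - <<'E'
from h import *
go(.4942,-.4301,.1057,1.187)
E
python3 -m inch '[0,0,0.4,0,0,0,0.4,0,0,0,0.4,0,0,0,0.4,0,0,0,0.4,0]'
python3 - <<'E'
from h import *
go(.4942,-.4301,.1057,1.187)
E
```

```text
t75.17 tcp [ 0.4939 -0.4301  0.1567] j6 -0.46 yaw 1.188 shift [-0.03  0.01  5.1 ] turn 0.001 tilt [-0. -0. -1.]
clock: 75.58
tcp_pos: [0.4938, -0.4299, 0.1359]
orientation: [-0.0, 0.19, 0.982, 0.0]
wrist_force: [0.3, -0.7, -0.3]
finger_gap: 0.013
grip_force: 58.7
t75.58 tcp [ 0.4938 -0.4299  0.1359] j6 -0.46 yaw 1.187 shift [-0.05 -0.    3.02] turn 0.000 tilt [-0.  0. -1.]
```

```bash
python3 -m inch '[-0.03,0,0.7,0,0,0,0.7,0,0,0,0.7,0,0,0,0.5,0,0,0,0.2,0]'; python3 -m inch '[0,0,0.1,0,0,0,0,0,0,0,0,0,0,0,0,0,0,0,0,0]';  python3 -m inch '[0,0,0,0,0,0,0,0,0,0,0,0,0,0,0,0,0,0,0,0]' 0.1; for i in 1 2; do python3 -m inch '[0,0,-1,0,0,0,-1,0,0,0,-1.5,0,0,0,-1.5,0,0,0,-1.5,0]' >/dev/null; done; for i in 1 2 3; do python3 -m inch '[2.5,-1.5,-0.3,0,2.5,-1.5,-0.3,0,2.5,-1.5,-0.3,0,2.5,-1.5,-0.3,0,2.5,-1.5,-0.3,0]' | sed -n 2p; done
python3 - <<'E'
from h import *
im=eyes.read_camera("top"); cv2.imwrite("pics/topf.png",cv2.resize(np.array(im[195:335,175:535,::-1]),None,fx=2.2,fy=2.2,interpolation=cv2.INTER_CUBIC))
E
```

```text
clock: 76.0
tcp_pos: [0.4937, -0.4296, 0.1072]
orientation: [-0.001, 0.19, 0.982, 0.001]
wrist_force: [-0.2, -0.0, -0.0]
finger_gap: 0.0131
grip_force: 58.7
clock: 76.42
tcp_pos: [0.4944, -0.4303, 0.1082]
orientation: [0.0, 0.19, 0.982, -0.0]
wrist_force: [-0.2, -0.5, 0.3]
finger_gap: 0.013
grip_force: 58.7
clock: 76.83
tcp_pos: [0.4942, -0.4301, 0.1078]
orientation: [0.0, 0.19, 0.982, -0.0]
wrist_force: [0.0, -0.7, -0.1]
finger_gap: 0.0468
grip_force: 0.0
tcp_pos: [0.349, -0.4528, 0.2533]
tcp_pos: [0.2049, -0.4757, 0.2684]
tcp_pos: [0.0609, -0.4985, 0.2834]
```

View pics/topf.png

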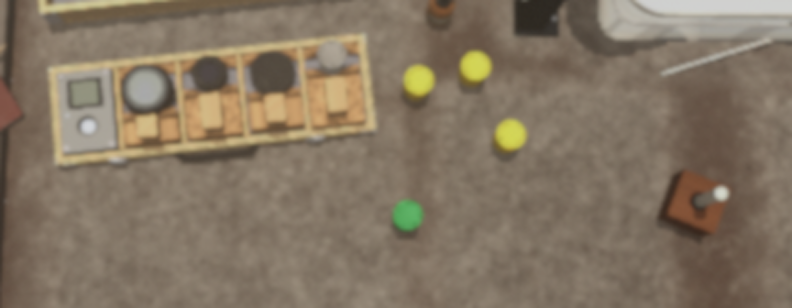

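The final view shows all four articles packed with their blocks, at x of about 145–335 and y of about 55–130. The marker stands in its holder at (710,197), and the yellow and green look-alikes have not moved.

```bash
python3 -c "
from workcell import env
print(env.hand_in())"
```

```text
the job is handed in; nothing more can be done
None
```

The job is handed in: the lens, jar, loupe and white canister are packed with their blocks, the start button was pressed fully in, and the marker is back in its holder, at about 80 s on the clock; the hand-in returned no verdict.

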